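# Pack a set of grinding discs in a folding case

## Robot

A 6-joint arm with a two-finger parallel gripper is mounted at the origin on the work surface. World frame = base frame: x ahead of the robot, y to its left, z up, the work surface at z = 0. Lengths are in mm, angles in rad, forces in N, time in s.
With the tool pointing down it reaches from about 400 to 825 mm from the base axis. Payload 7 kg.
Tool frame: the origin (TCP) lies between the finger pads; the fingertips stand robot.finger_overhang ahead of it and the grasp point (between the pads) lies 2 mm behind it (robot.finger_overhang is the distance from the TCP to the fingertips, in mm); z points along the fingers, y is the line along which they close (so a half turn about z gives the same grasp; the last joint's range is limited). The gripper opens to 88 mm and grips with 3 to 60 N. Pads are 19 mm wide; open, the fingers measure 130 mm over their backs; the gripper's body (78 mm by 193 mm) begins 47 mm behind the grasp point.
Start: joints at [1.563, 0.359, 0.012, 0, -1.224, -0.288], TCP at [196.775, 645.658, 243.561] pointing down, gripper open.
Joint ranges: [-3.07, 3.07], [-1.43, 2.12], [-1.02, 1.25], [-3.03, 1.67], [-3.05, -0], [-3.03, 3.03]. Speed limits (rad/s): [2.39, 2.39, 3.01, 3.14, 3.14, 3.14].

## Interface

Orientations are given as a unit quaternion [w, x, y, z].
In Python, from workcell import robot gives the robot as it stands.
- The arm moves only by the tool step_arm, never from a script. Its arguments are lists of equal length, an entry for each row: "delta_pos": the shift along the tool's x, y, z in units of 0.04 m (1.0 is 0.04 m), a list of three; "spin": the turn about the tool's z in units of 30 degrees (1.0 is 30 degrees). In form: {"delta_pos": [[tx, ty, tz], ...], "spin": [spin, ...]}. A call has 1 to 5 rows; each row shifts and turns the commanded pose from where the row before left it, along the tool's axes as they then stand; what a row does not reach is not made up. A row lasts 1/12 s, in which the tool goes at most 41.7 mm and 7.16 degrees, less where a joint would pass 70% of its speed; a pose out of reach is approached as far as the arm can. A call with a number of a shift or a turn outside -1 to 1 is refused whole. A call with a gripper value outside its range is refused whole. "claw" is the closure, from -1 (fully open) to 1 (shut), set as the call begins (left out, the last holds). The fingers move at their own pace and stop on an object; the grip force is fixed at half the most. Time passes only in rows, so rows that do not move let the fingers close. It gives the time, the measured TCP pose, the force, the opening and the grip force at its end, in the units of the state.
- robot.get_obs(): the state, without advancing time (a new reading comes with each control period).
- robot.snapshot(name): name is "scene" or "side" or "wrist"; returns a dict with "img" (384x512x3 uint8, red, green, blue), "depth" (384x512 float32, mm along the optical axis (not along the pixel's ray), 0 where there is no reading), "intrinsics" (3x3 intrinsics, pixels), "R" (3x3) and "t" (3): a world point X has camera coordinates R X + t; the wrist camera has in their place "mount" (4x4, takes a point from camera to tool coordinates, whose origin is the TCP and whose axes are the flange's). Camera axes: x right, y down, z forward; pixel columns grow to the right and rows downward; lengths in mm; the calibration is good to about 2 mm. A picture is of the moment at which its call begins: read the wrist's pose just before it.
- robot.finish_job(): hands the job in; it is judged then, once.
Trained networks look in a picture, given as the dict that the camera call returned (one of the last four; its "shot" number tells which), for a name from the list of things; names that differ only in an ending like _2 or _b are one class to them, and where a whole thing is asked for, a point or a joint stands for the part that bears it (a point fixed in the world has none). Each returns a list of dicts, best first, with "conf" (0 to 1); they miss things now and then, are a little off and sometimes report something else, mostly with a low value. They report only what shows in the picture. A call takes as long as a camera call. They do not tell look-alikes from the thing itself.
- robot.outline_of(picture, query): "pixels" (384x512 bool, what is visible of it) and "rect" ([centre column, centre row, width, height] in pixels, round what is visible of it).
The state is a dict: "clock": time; "q": joint angles; "qvel": joint speeds; "joint_efforts": joint torques, N m; "tool_pos": TCP position; "eef_rot": TCP orientation; "contact_force": force on the tool from outside, world axes, zero at the start; "ft_torque": the same for the moment, N m; "opening": opening from 0.0 (shut) to 1.0 (fully open); "finger_force": force on a finger pad.
Only numpy, scipy, OpenCV 4.12 (cv2) and the standard library are available. Lean on these libraries where they do the work, as an engineer would, in place of code of your own. Each camera call takes 0.05 s, during which the arm holds its last target. There are 200 camera calls.

## Task

Pack the grinding discs in the folding case: take the worn sanding block out of the case and drop it in the scrap bin, stack all the discs flat on the round plate in the middle of the case, neatly centred, the largest at the bottom and each smaller one on the next larger, and fold up all four sides of the case until they stand upright. Leave the other things on the bench where they are.

Things in the scene. Friction and masses are not known exactly. Their poses are not given: they have to be found in the camera images.
- case: folding case fixed to the bench: plywood board 124 x 124 x 8 mm with a round aluminium plate (84 mm across) in its middle, whose top is 12 mm above the bench; origin at the centre of the underside, z up. Four hinged sides: flap0 at the +x edge, flap1 +y, flap2 -x, flap3 -y; hinge lines 66 mm from the origin, 4 mm above the bench; at the start they slope outwards and up
- flap0 (a joint): angle of this side in rad: 0 lies flat on the bench outwards, 1.571 stands fully upright (a stop there). A plywood panel 120 mm wide, 66 mm from hinge to free edge, 6 mm thick. The hinge is stiff: the side stays where it is left, and 1 to 4 N on its free edge, pushing along its arc (up and inwards), raises it; at low angles a purely level push binds
- flap0_edge (a point): middle of this side's free edge, mid-thickness
- flap1 (a joint): angle of this side in rad: 0 lies flat on the bench outwards, 1.571 stands fully upright (a stop there). A plywood panel 120 mm wide, 66 mm from hinge to free edge, 6 mm thick. The hinge is stiff: the side stays where it is left, and 1 to 4 N on its free edge, pushing along its arc (up and inwards), raises it; at low angles a purely level push binds
- flap1_edge (a point): middle of this side's free edge, mid-thickness
- flap2 (a joint): angle of this side in rad: 0 lies flat on the bench outwards, 1.571 stands fully upright (a stop there). A plywood panel 120 mm wide, 66 mm from hinge to free edge, 6 mm thick. The hinge is stiff: the side stays where it is left, and 1 to 4 N on its free edge, pushing along its arc (up and inwards), raises it; at low angles a purely level push binds
- flap2_edge (a point): middle of this side's free edge, mid-thickness
- flap3 (a joint): angle of this side in rad: 0 lies flat on the bench outwards, 1.571 stands fully upright (a stop there). A plywood panel 120 mm wide, 66 mm from hinge to free edge, 6 mm thick. The hinge is stiff: the side stays where it is left, and 1 to 4 N on its free edge, pushing along its arc (up and inwards), raises it; at low angles a purely level push binds
- flap3_edge (a point): middle of this side's free edge, mid-thickness
- disc0: flat grey grinding disc 64 mm across, 12 mm thick, lying on the bench (there are 4 or 5 discs, of different diameters; absent ones read None); origin at its very centre (6 mm above what it lies on), z is its axis
- disc1: flat grey grinding disc 58 mm across, 12 mm thick, lying on the bench (there are 4 or 5 discs, of different diameters; absent ones read None); origin at its very centre (6 mm above what it lies on), z is its axis
- disc2: flat grey grinding disc 52 mm across, 12 mm thick, lying on the bench (there are 4 or 5 discs, of different diameters; absent ones read None); origin at its very centre (6 mm above what it lies on), z is its axis
- disc3: flat grey grinding disc 46 mm across, 12 mm thick, lying on the bench (there are 4 or 5 discs, of different diameters; absent ones read None); origin at its very centre (6 mm above what it lies on), z is its axis
- disc4: flat grey grinding disc 40 mm across, 12 mm thick, lying on the bench (there are 4 or 5 discs, of different diameters; absent ones read None); origin at its very centre (6 mm above what it lies on), z is its axis
- block: worn hand sanding block, wood with a grey pad below, 70 (x) x 36 (y) x 30 mm tall, lying on the plate of the case at the start; origin at the centre of its underside
- bin: grey open scrap bin, fixed to the bench: outside 150 (x) x 130 (y) x 50 mm tall, walls and floor 4 mm; origin at the centre of its underside
- last: wooden shoe last, about 225 x 80 x 105 mm, not part of the job; leave it alone (origin at its underside or axis)
- glue: round glue can, 72 mm across, 85 mm tall, not part of the job; leave it alone (origin at its underside or axis)
- jar: amber glass jar, 60 mm across, 75 mm tall, not part of the job; leave it alone (origin at its underside or axis)
- hammer: hammer lying down, not part of the job; leave it alone (origin at its underside or axis)
- brush: hand brush lying down, not part of the job; leave it alone (origin at its underside or axis)
- corkblock: plain cork slab 100 x 70 x 30 mm, not part of the job; leave it alone (origin at its underside or axis)
- cup: white mug, 76 mm across, 80 mm tall, not part of the job; leave it alone (origin at its underside or axis)
There are look-alikes about, which are no part of the job. What is shaped like the disc4 but orange is not meant.

How it is judged (in metres and radians):
At the end, for the whole second after the job is handed in: Every disc present lies flat (within 0.1 rad) and at rest in one stack, each centre within 10 mm of the plate's centre line, with every larger disc below every smaller one; all four sides stand at more than 1.45 rad; the worn block lies at rest inside the scrap bin (horizontal distance between each of disc0, disc1, disc2, disc3, disc4 and case below 0.01 m and angle between the z axis of each of disc0, disc1, disc2, disc3, disc4 and the z axis of case, either way round below 0.1 rad and linear speed of each of disc0, disc1, disc2, disc3, disc4, block below 0.02 m/s and ((angle between disc0's own z axis and vertical below 0.2 rad and z of disc1 in the frame of disc0 above 0.008 m) or (angle between disc0's own z axis and vertical above 2.9 rad and z of disc1 in the frame of disc0 below -0.008 m)) and ((angle between disc0's own z axis and vertical below 0.2 rad and z of disc2 in the frame of disc0 above 0.008 m) or (angle between disc0's own z axis and vertical above 2.9 rad and z of disc2 in the frame of disc0 below -0.008 m)) and ((angle between disc0's own z axis and vertical below 0.2 rad and z of disc3 in the frame of disc0 above 0.008 m) or (angle between disc0's own z axis and vertical above 2.9 rad and z of disc3 in the frame of disc0 below -0.008 m)) and ((angle between disc0's own z axis and vertical below 0.2 rad and z of disc4 in the frame of disc0 above 0.008 m) or (angle between disc0's own z axis and vertical above 2.9 rad and z of disc4 in the frame of disc0 below -0.008 m)) and ((angle between disc1's own z axis and vertical below 0.2 rad and z of disc2 in the frame of disc1 above 0.008 m) or (angle between disc1's own z axis and vertical above 2.9 rad and z of disc2 in the frame of disc1 below -0.008 m)) and ((angle between disc1's own z axis and vertical below 0.2 rad and z of disc3 in the frame of disc1 above 0.008 m) or (angle between disc1's own z axis and vertical above 2.9 rad and z of disc3 in the frame of disc1 below -0.008 m)) and ((angle between disc1's own z axis and vertical below 0.2 rad and z of disc4 in the frame of disc1 above 0.008 m) or (angle between disc1's own z axis and vertical above 2.9 rad and z of disc4 in the frame of disc1 below -0.008 m)) and ((angle between disc2's own z axis and vertical below 0.2 rad and z of disc3 in the frame of disc2 above 0.008 m) or (angle between disc2's own z axis and vertical above 2.9 rad and z of disc3 in the frame of disc2 below -0.008 m)) and ((angle between disc2's own z axis and vertical below 0.2 rad and z of disc4 in the frame of disc2 above 0.008 m) or (angle between disc2's own z axis and vertical above 2.9 rad and z of disc4 in the frame of disc2 below -0.008 m)) and ((angle between disc3's own z axis and vertical below 0.2 rad and z of disc4 in the frame of disc3 above 0.008 m) or (angle between disc3's own z axis and vertical above 2.9 rad and z of disc4 in the frame of disc3 below -0.008 m)) and value of joint each of flap0, flap1, flap2, flap3 above 1.45 rad and x of block in the frame of bin between -0.066 and 0.066 m and y of block in the frame of bin between -0.056 and 0.056 m and height (world z) of block below 0.045 m); the robot touches nothing.
It fails at once if one of the other things on the bench is pushed away (more than 40 mm) (distance of any of last, glue, jar, hammer, brush, corkblock, cup from where it was at the start of the episode above 0.04 m).
Of disc0, disc1, disc2, disc3, disc4 only 4 to 5 are there at a start; the rules pass over those that are not, and their reading is None.
At some moment in a run one of disc2, disc3, disc4 may be knocked a few centimetres aside while the robot is not near it.
Once in a run the grip may slacken for a moment while it holds something.
It also fails if it takes over 210 s, if anything falls off the work surface, if the arm or the gripper's body presses on something with over 40 N, if the wrist force passes 120 N, or if a joint passes its speed limit or range.

## Working session

There is one attempt and no reset: what is moved stays moved. The work goes in short steps, Python scripts to look and compute and a tool call to move; the robot and the scene stay as the last step left them, time stands still between calls to the robot, and variables do not carry over. Pictures are saved under pics/ and viewed, at most 14 in all, crops included, and the job is handed in when it is done.

Besides the shell and the picture viewer there is one more tool, called after "Emit:" as name([rows], argument=value, ...), one row to a line, values as JSON. step_arm: Moves the arm, as the interface text tells. Its arguments: {"type":"object","properties":{"delta_pos":{"type":"array","items":{"type":"array","items":{"type":"number","minimum":-1,"maximum":1}}},"spin":{"type":"array","items":{"type":"number","minimum":-1,"maximum":1}},"claw":{"type":"number"}},"required":["delta_pos","spin"]}

```bash
ls; mkdir -p pics; python3 - <<'E'
from workcell import robot
import cv2,numpy as np
o=robot.get_obs();print(o, robot.finger_overhang)
ims=[]
for n in ["scene","side"]:
    s=robot.snapshot(n); cv2.imwrite(f"pics/{n}0.png",s["img"][:,:,::-1]); print(n,s["intrinsics"].tolist(),s["R"].tolist(),s["t"].tolist())
E
```

```text
pics
{'clock': 0.0, 'q': array([ 1.56311724e+00,  3.59362936e-01,  1.10488041e-02, -3.63118655e-04,
       -1.22409140e+00, -2.88097103e-01]), 'qvel': array([-2.42883423e-04, -8.38612558e-04, -1.18843140e-03, -4.74264480e-05,
       -1.85700369e-03,  2.18512288e-04]), 'joint_efforts': array([-5.49513861e-04, -5.82722712e+01,  2.93054509e+01,  6.99699238e+00,
        6.88879634e-03, -1.81404466e-04]), 'tool_pos': array([196.63724601, 645.23430803, 242.63143715]), 'eef_rot': array([ 8.20562101e-04,  9.89075025e-01, -1.47410716e-01, -5.65880901e-05]), 'contact_force': array([-0.01917848, -0.34039122,  0.65018416]), 'ft_torque': array([ 0.0002333 , -0.03403652,  0.08058744]), 'finger_force': 0.0, 'opening': 1.0006593241393937} 17.0
scene [[476.4065189892884, 0.0, 265.0959748370444], [0.0, 476.4065189892884, 188.4631908596012], [0.0, 0.0, 1.0]] [[0.5452661454024784, 0.8382377383821847, -0.006505738224332102], [0.5758081581148835, -0.38017574921264863, -0.7238172177828782], [-0.6092042315400217, 0.3909269671722861, -0.6899610935489114]] [-283.8493697545118, -287.8520961457895, 1551.0049426776286]
side [[416.75246598638904, 0.0, 255.59148404332788], [0.0, 416.75246598638904, 194.53628405948814], [0.0, 0.0, 1.0]] [[0.8537256874094029, -0.5205502807384101, 0.0134110357730178], [-0.35378741564207045, -0.5987398428968256, -0.7185715448451808], [0.38208234085161225, 0.6087183303885693, -0.6953237224906867]] [-493.898566825189, 224.94532830039097, 1064.0439565011093]
```

```bash
cd pics; python3 -c "
import cv2,numpy as np
a=cv2.imread('scene0.png');b=cv2.imread('side0.png')
cv2.imwrite('s1.png',cv2.resize(a,(800,600),interpolation=2));cv2.imwrite('s2.png',cv2.resize(b,(800,600),interpolation=2))"
```

```text
(no output)
```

View pics/s1.png

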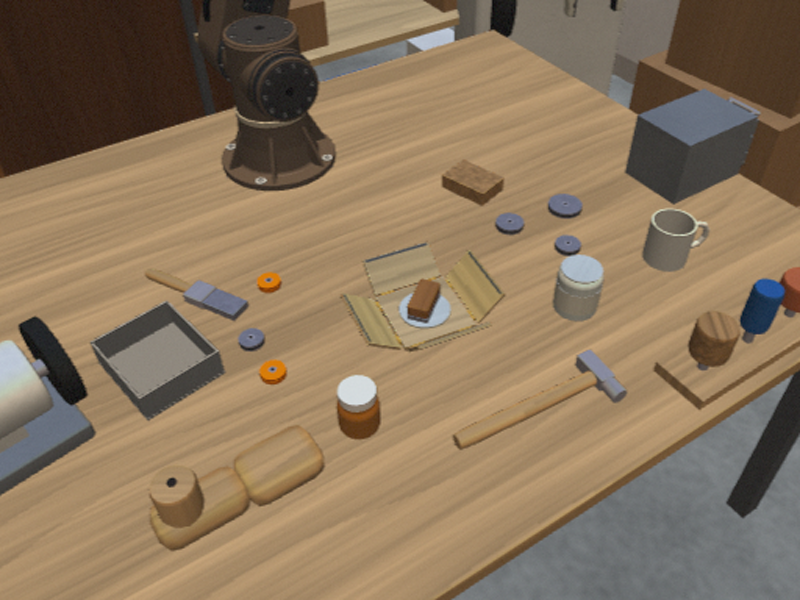

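View pics/s2.png

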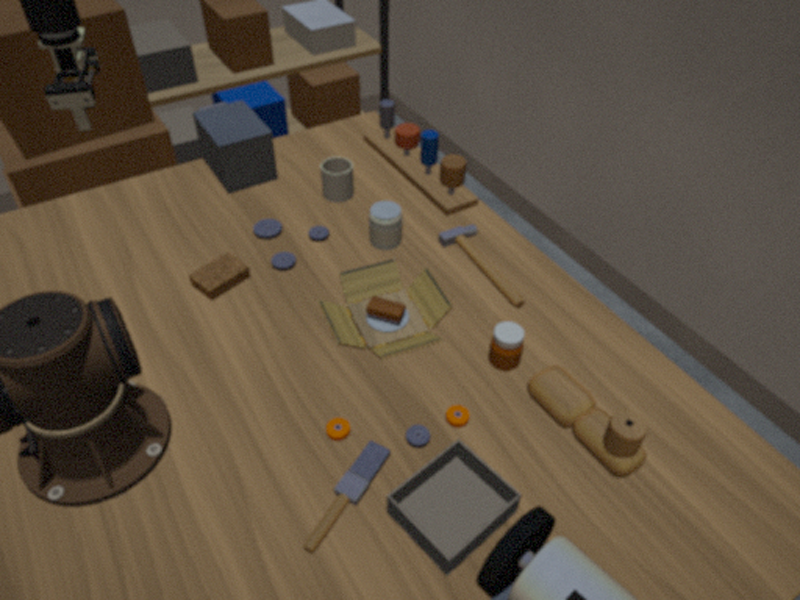

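The scene view (800x600) shows four grey discs at about (509,222), (565,205), (568,244) and (251,339). There are two orange look-alikes, the case at (425,300) with the block on it, and the bin at (157,358). The side view agrees.

```bash
cat > h.py <<'E'
from workcell import robot
import cv2,numpy as np
from scipy.spatial.transform import Rotation as Ro
def cloud(s,pose=None):
    """world point per pixel (384,512,3), nan where none"""
    d=s["depth"].astype(float); K=s["intrinsics"]
    v,u=np.mgrid[:d.shape[0],:d.shape[1]]
    P=np.stack([(u-K[0,2])/K[0,0]*d,(v-K[1,2])/K[1,1]*d,d],-1); P[d<=0]=np.nan
    if "mount" in s:
        M=s["mount"]; P=P@M[:3,:3].T+M[:3,3]
        q=pose["eef_rot"]; R=Ro.from_quat([q[1],q[2],q[3],q[0]]).as_matrix()
        return P@R.T+pose["tool_pos"]
    return (P-s["t"])@s["R"]
def shot(n):
    o=robot.get_obs(); s=robot.snapshot(n); return s,cloud(s,o)
def find(s,P,q,n=3,mc=.3):
    out=[]
    for r in robot.outline_of(s,q)[:n]:
        if r["conf"]<mc: continue
        p=P[r["pixels"]]; p=p[~np.isnan(p[:,0])]
        if len(p)<8: continue
        out.append((r,p))
    return out
def disc(s,P,r,p,ztop=12):
    """ -> centre, dia, colour of a disc whose top is at z: min enclosing rect of top points"""
    z=np.percentile(p[:,2],80); t=p[np.abs(p[:,2]-z)<5]
    (c,d)=cv2.minEnclosingCircle(t[:,:2].astype(np.float32))
    return np.round([*c,2*d,z],1), np.round(np.median(s["img"][r["pixels"]],0)), round(np.sqrt(4*len(t)/np.pi),1)
def rect(p,dz=5):
    z=np.percentile(p[:,2],85); t=p[np.abs(p[:,2]-z)<dz]
    return cv2.minAreaRect(t[:,:2].astype(np.float32)),round(z,1)
E
python3 - <<'E'
from h import *
for n in ["scene","side"]:
    s,P=shot(n); print(n)
    for q in ["disc0","disc1","disc2","disc3","disc4"]:
        for r,p in find(s,P,q): print(q,round(r["conf"],2),np.round(r["rect"]),*disc(s,P,r,p))
    for q in ["block","bin","case","flap0","flap1","flap2","flap3"]:
        for r,p in find(s,P,q,2): print(q,round(r["conf"],2),np.round(r["rect"]),np.round(np.median(p,0)),rect(p),np.round([np.percentile(p,2,0),np.percentile(p,98,0)]).tolist())
    for q in ["last","glue","jar","hammer","brush","corkblock","cup"]:
        for r,p in find(s,P,q,1): print(q,round(r["conf"],2),np.round([np.percentile(p,1,0),np.percentile(p,99,0)]).tolist())
E
```

```text
scene
disc0 0.75 [175. 237.  18.  16.] [ 534.6 -262.3   41.4   11.6] [213. 123.  10.] 15.2
disc0 0.72 [327. 143.  17.  10.] [447.6 256.9  58.2  11.8] [108. 112. 133.] 14.1
disc0 0.5 [363. 133.  22.  19.] [460.7 375.9  71.1  11.3] [108. 112. 132.] 17.1
disc1 0.75 [175. 237.  18.  16.] [ 534.6 -262.3   41.4   11.6] [213. 123.  10.] 15.2
disc1 0.72 [327. 143.  17.  10.] [447.6 256.9  58.2  11.8] [108. 112. 133.] 14.1
disc1 0.5 [363. 133.  22.  19.] [460.7 375.9  71.1  11.3] [108. 112. 132.] 17.1
disc2 0.75 [175. 237.  18.  16.] [ 534.6 -262.3   41.4   11.6] [213. 123.  10.] 15.2
disc2 0.72 [327. 143.  17.  10.] [447.6 256.9  58.2  11.8] [108. 112. 133.] 14.1
disc2 0.5 [363. 133.  22.  19.] [460.7 375.9  71.1  11.3] [108. 112. 132.] 17.1
disc3 0.75 [175. 237.  18.  16.] [ 534.6 -262.3   41.4   11.6] [213. 123.  10.] 15.2
disc3 0.72 [327. 143.  17.  10.] [447.6 256.9  58.2  11.8] [108. 112. 133.] 14.1
disc3 0.5 [363. 133.  22.  19.] [460.7 375.9  71.1  11.3] [108. 112. 132.] 17.1
disc4 0.75 [175. 237.  18.  16.] [ 534.6 -262.3   41.4   11.6] [213. 123.  10.] 15.2
disc4 0.72 [327. 143.  17
[... 6427 characters left out ...]
24219), 82.64654541015625), np.float64(46.0)) [[507.0, 61.0, 9.0], [617.0, 110.0, 52.0]]
flap3 0.64 [244. 197.  85.  65.] [550.   1.  21.] (((540.0556030273438, -3.2542572021484375), (238.66539001464844, 227.6067352294922), 82.43480682373047), np.float64(42.2)) [[434.0, -116.0, 4.0], [652.0, 105.0, 53.0]]
last 0.91 [[660.0, -497.0, 9.0], [729.0, -284.0, 102.0]]
glue 0.71 [[635.0, 177.0, 5.0], [699.0, 241.0, 89.0]]
jar 0.84 [[652.0, -229.0, -1.0], [718.0, -158.0, 78.0]]
hammer 0.73 [[769.0, -109.0, 5.0], [848.0, 148.0, 30.0]]
brush 0.97 [[214.0, -350.0, 7.0], [390.0, -243.0, 23.0]]
corkblock 0.87 [[256.0, 224.0, -0.0], [366.0, 336.0, 35.0]]
cup 0.87 [[626.0, 388.0, 0.0], [731.0, 472.0, 83.0]]
```

Emit:
step_arm([
  [0.735, 0.463, 0],
  [0.735, 0.463, 0],
  [0.735, 0.463, 0],
  [0.735, 0.463, 0],
  [0.735, 0.463, 0],
], spin=[0, 0, 0, 0, 0])

```text
clock: 2.52
tool_pos: [311.1, 512.9, 243.7]
eef_rot: [-0.0, 0.989, -0.147, 0.0]
contact_force: [0.1, 0.9, -0.6]
opening: 1.001
finger_force: 0.0
```

Emit:
step_arm([
  [0.735, 0.463, 0],
  [0.735, 0.463, 0],
  [0.735, 0.463, 0],
  [0.735, 0.463, 0],
  [0.735, 0.463, 0],
], spin=[0, 0, 0, 0, 0])

```text
clock: 2.93
tool_pos: [424.9, 381.4, 243.9]
eef_rot: [-0.0, 0.989, -0.147, 0.0]
contact_force: [0.6, 0.2, 0.2]
opening: 1.005
finger_force: 0.0
```

Emit:
step_arm([
  [0.735, 0.463, 0],
  [0.735, 0.463, 0],
  [0, 0, 0],
  [0, 0, 0],
  [0, 0, 0],
], spin=[0, 0, -0.188, -0.188, -0.189])

```text
clock: 3.35
tool_pos: [470.1, 329.4, 243.7]
eef_rot: [-0.0, 1.0, 0.001, 0.0]
contact_force: [-0.7, 0.4, -0.1]
opening: 1.0
finger_force: 0.0
```

Emit:
step_arm([
  [0, 0, 0],
  [0, 0, 0],
], spin=[0, 0])

```text
clock: 3.52
tool_pos: [469.5, 330.2, 243.7]
eef_rot: [-0.0, 1.0, -0.002, 0.0]
contact_force: [0.2, -0.5, 0.2]
opening: 1.002
finger_force: 0.0
```

```bash
cat >> h.py <<'E'
def heading(o):
    q=o["eef_rot"]; R=Ro.from_quat([q[1],q[2],q[3],q[0]]).as_matrix(); return np.degrees(np.arctan2(R[1,0],R[0,0]))
def at(): 
    o=robot.get_obs(); print("t",round(o["clock"],2),"tcp",np.round(o["tool_pos"],1),"head",round(heading(o),2),"F",np.round(o["contact_force"],1),"open",round(o["opening"]*88,1),"ff",round(o["finger_force"],1),"q",np.round(o["q"],2)); return o
def greys(s,P,zlo=7,zhi=18,zmin_area=25):
    """blobs of discs by height band and grey/orange colour -> list (centre,dia_circle,z,hue S)"""
    hsv=cv2.cvtColor(s["img"],cv2.COLOR_RGB2HSV)
    img=s["img"].astype(int)
    grey=((img[...,2]>=img[...,0]) & (P[...,2]>zlo)&(P[...,2]<zhi)).astype(np.uint8)
    grey=cv2.morphologyEx(grey,cv2.MORPH_OPEN,np.ones((3,3)))
    n,l,st,_=cv2.connectedComponentsWithStats(grey); out=[]
    for i in range(1,n):
        if st[i,4]<zmin_area: continue
        p=P[l==i]; c,r=cv2.minEnclosingCircle(p[:,:2].astype(np.float32))
        h=cv2.convexHull(p[:,:2].astype(np.float32)); e=np.sqrt(4*cv2.contourArea(h)/np.pi)
        m=cv2.moments(h); 
        out.append(np.round([m["m10"]/m["m00"],m["m01"]/m["m00"],c[0],c[1],2*r,e,np.median(p[:,2]),st[i,4]],1))
    return out
E
python3 - <<'E'
from h import *
at()
s,P=shot("wrist"); cv2.imwrite("pics/w1.png",s["img"][:,:,::-1]); print(s["mount"].round(2).tolist(),s["intrinsics"][0].tolist())
for g in greys(s,P,5,18): print(g)
for n in ["scene","side"]:
    s,P=shot(n);print(n)
    for g in greys(s,P,7,19): print(g)
E
```

```text
t 3.52 tcp [469.5 330.2 243.7] head -0.18 F [ 0.2 -0.5  0.2] open 88.2 ff 0.0 q [ 0.95  0.19 -0.22  0.   -1.16  0.61]
[[-0.0, -0.96, -0.27, 72.07], [1.0, -0.0, -0.0, -0.28], [0.0, -0.27, 0.96, -141.99], [0.0, 0.0, 0.0, 1.0]] [322.3844644376402, 0.0, 258.9067276767133]
[ 550.5  304.8  550.3  304.8   44.1   43.4   13.  1292. ]
[ 459.7  378.   459.6  378.    62.6   61.7   12.9 2136. ]
[ 444.6  257.7  444.6  257.8   50.8   49.9   12.8 1368. ]
scene
[462.7 376.8 462.9 378.9  69.2  62.2  10.7 208. ]
[447.6 256.2 447.7 256.   51.7  48.9  10.1 147. ]
[554.2 303.  553.1 301.3  47.5  43.   10.8 129. ]
[ 360.3 -268.   360.2 -268.1   75.4   55.3   15.5  249. ]
[ 5.673e+02  2.300e+00  5.543e+02 -4.000e-01  8.200e+01  5.880e+01
  1.070e+01  2.150e+02]
[530.2 -27.4 529.4 -27.2  34.9  20.   10.8  42. ]
[ 455.1 -261.8  453.8 -261.6   41.2   36.7   10.6  133. ]
side
[459.7 376.1 460.3 376.3  66.7  60.3  13.3 160. ]
[551.2 303.7 551.5 304.1  45.9  41.4  13.   82. ]
[444.5 255.  443.4 255.7  54.8  49.3  13.1 128. ]
[540.2 -16.4 543.8 -10.4  78.6  57.1  13.1 157. ]
[ 451.8 -263.7  452.  -264.    38.4   36.6   12.2  155. ]
[ 353.6 -268.4  352.9 -270.    43.1   35.5   17.3  117. ]
```

View pics/w1.png

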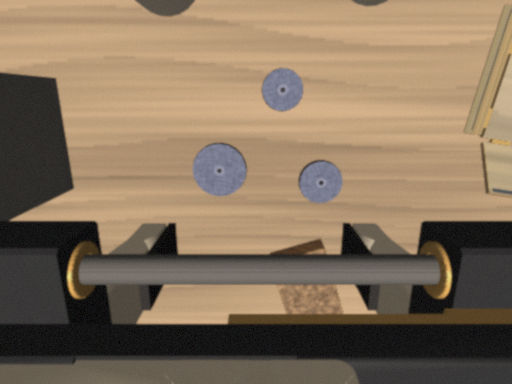

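Emit:
step_arm([
  [0.125, 0.84, 0],
  [0.125, 0.84, 0],
  [0.125, 0.84, 0],
  [0.125, 0.84, 0],
  [0.125, 0.84, 0],
], spin=[0, 0, 0, 0, 0])

```text
clock: 4.08
tool_pos: [494.3, 161.0, 243.7]
eef_rot: [-0.0, 1.0, -0.0, 0.0]
contact_force: [0.6, -0.2, 0.2]
opening: 1.001
finger_force: 0.0
```

Emit:
step_arm([
  [0.125, 0.84, 0],
  [0.125, 0.84, 0],
  [0.125, 0.84, 0],
  [0.125, 0.84, 0],
  [0.125, 0.84, 0],
], spin=[0, 0, 0, 0, 0])

```text
clock: 4.5
tool_pos: [519.4, -7.1, 243.9]
eef_rot: [-0.0, 1.0, -0.001, 0.0]
contact_force: [0.8, 1.4, -0.3]
opening: 1.0
finger_force: 0.0
```

Emit:
step_arm([
  [0, 0, 0],
  [0, 0, 0],
  [0, 0, 0],
], spin=[0, 0, 0])

```text
clock: 4.75
tool_pos: [519.5, -5.7, 243.5]
eef_rot: [-0.0, 1.0, -0.001, 0.0]
contact_force: [-0.3, -0.1, 0.6]
opening: 1.0
finger_force: 0.0
```

```bash
python3 - <<'E'
from h import *
o=at()
s,P=shot("wrist"); cv2.imwrite("pics/w2.png",s["img"][:,:,::-1]); np.savez("/tmp/w2.npz",P=P,img=s["img"])
for r,p in find(s,P,"block",2): print("block",r["conf"],r["rect"],rect(p))
for r,p in find(s,P,"case",2): print("case",r["conf"],rect(p,60))
for q in ["flap0"]:
  for r,p in find(s,P,q,6): 
    c=p.mean(0); u,S,v=np.linalg.svd(p-c,full_matrices=False); nn=v[2]*np.sign(v[2][2]); print(q,r["conf"],np.round(c,1),"n",nn.round(3),"ang",round(np.arccos(nn[2]),3),"rms",S[2]/len(p)**.5,"az",np.degrees(np.arctan2(nn[1],nn[0])).round(1),"zmax",np.percentile(p[:,2],98))
for g in greys(s,P,5,18): print(g)
E
```

```text
t 4.75 tcp [519.5  -5.7 243.5] head -0.1 F [-0.3 -0.1  0.6] open 88.0 ff 0.0 q [ 0.37  0.1  -0.33 -0.   -1.14  1.2 ]
block 0.97 [251.6, 143.5, 66.4, 64.8] (((544.7880249023438, 0.4142570495605469), (35.87776565551758, 69.79119873046875), 38.15496063232422), np.float64(43.6))
case 0.79 (((546.9569091796875, -2.8149261474609375), (268.884521484375, 242.8137969970703), 82.29450225830078), np.float64(42.9))
case 0.37 (((546.47265625, 291.36712646484375), (19.355405807495117, 46.72828674316406), 75.78449249267578), np.float64(13.6))
flap0 0.93 [636.3 -13.6  35.9] n [-0.736  0.117  0.667] ang 0.841 rms 1.2486883072398023 az 170.9 zmax 56.39397812456427
flap0 0.73 [456.5  15.   26.9] n [ 0.553 -0.087  0.828] ang 0.594 rms 2.3958626545013875 az -9.0 zmax 44.27884519573467
flap0 0.68 [535.8 -93.2  26.4] n [0.08  0.535 0.841] ang 0.572 rms 3.5050211876180826 az 81.5 zmax 43.13019169844945
[ 5.644e+02  2.500e+00  5.491e+02 -4.000e-01  8.240e+01  5.990e+01
  1.290e+01  1.340e+03]
[547.4 288.8 548.7 292.7  37.6  20.4  13.  277. ]
[523.9 -19.8 527.5 -16.6  62.2  31.   12.9 560. ]
[ 531.  -262.8  531.2 -263.2    9.7    8.5   13.1   47. ]
[ 456.4 -261.4  451.2 -261.2   40.2   32.4   12.6  549. ]
[456.4 256.4 448.5 256.1  49.3  33.6  13.  605. ]
```

View pics/w2.png

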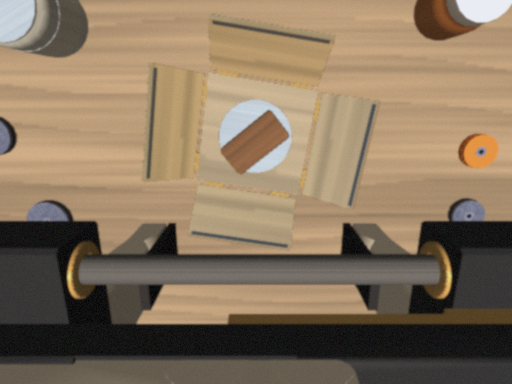

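The wrist view shows the case with the block at (255,140) on the plate, and all four sides clear. I'll grasp the block at (544.8, 0.4) with a heading of -51.8°.

Emit:
step_arm([
  [0.6325, -0.1525, 0],
  [0, 0, 0],
  [0, 0, 0],
  [0, 0, 0],
  [0, 0, 0],
], spin=[0, 0.2154, 0.2154, 0.2154, 0.2154])

```text
clock: 5.37
tool_pos: [544.8, 1.4, 243.4]
eef_rot: [0.0, 0.974, -0.226, -0.0]
contact_force: [0.2, 0.2, 0.5]
opening: 0.997
finger_force: 0.0
```

Emit:
step_arm([
  [0, 0, 0],
  [0, 0, 0],
  [0, 0, 0],
  [0, 0, 0],
  [0, 0, 0.8],
], spin=[0.2154, 0.2154, 0.2154, 0.2154, 0])

```text
clock: 5.78
tool_pos: [548.4, 1.9, 216.9]
eef_rot: [-0.003, 0.899, -0.438, 0.004]
contact_force: [1.9, 1.1, 0.4]
opening: 1.002
finger_force: 0.0
```

Emit:
step_arm([
  [0, 0, 0.8],
  [0, 0, 0.8],
  [0, 0, 0.7],
  [0, 0, 0.6],
  [0, 0, 0],
], spin=[0, 0, 0, 0, 0])

```text
clock: 6.2
tool_pos: [541.7, 0.5, 91.0]
eef_rot: [0.002, 0.9, -0.436, -0.003]
contact_force: [-0.6, 0.1, -0.2]
opening: 0.994
finger_force: 0.0
```

Emit:
step_arm([
  [0, 0, 0.5],
  [0, 0, 0.5],
  [0, 0, 0.51],
  [0, 0, 0],
  [0, 0, 0],
], spin=[0, 0, 0, 0, 0])

```text
clock: 6.62
tool_pos: [544.9, 0.8, 35.7]
eef_rot: [0.0, 0.9, -0.435, -0.0]
contact_force: [0.3, -0.7, 0.7]
opening: 1.0
finger_force: 0.0
```

Emit:
step_arm([
  [0, 0, 0],
  [0, 0, 0],
  [0, 0, 0],
  [0, 0, 0],
  [0, 0, 0],
], spin=[0, 0, 0, 0, 0], claw=1)

```text
clock: 7.03
tool_pos: [545.1, 0.4, 35.9]
eef_rot: [-0.0, 0.9, -0.436, 0.0]
contact_force: [0.8, -0.4, -0.3]
opening: 0.68
finger_force: 0.0
```

Emit:
step_arm([
  [0, 0, 0],
  [0, 0, 0],
  [0, 0, -0.3],
  [0, 0, -0.5],
  [0, 0, -0.5],
], spin=[0, 0, 0, 0, 0])

```text
clock: 7.45
tool_pos: [544.0, 0.1, 87.0]
eef_rot: [0.001, 0.9, -0.436, -0.001]
contact_force: [0.6, -0.1, -0.4]
opening: 0.403
finger_force: 30.0
```

```bash
python3 -c "
from h import *
at()"
```

```text
t 7.45 tcp [5.44e+02 1.00e-01 8.70e+01] head -51.7 F [ 0.6 -0.1 -0.4] open 35.4 ff 30.0 q [ 0.36  0.3  -0.47 -0.   -0.8   0.31]
```

```bash
python3 - <<'E'
from h import *
for n in ["side","scene"]:
    s,P=shot(n)
    for r,p in find(s,P,"block",2,.2): print(n,r["conf"],r["rect"],np.round([np.percentile(p,2,0),np.percentile(p,50,0),np.percentile(p,98,0)]).tolist())
    if n=="side": cv2.imwrite("pics/a1.png",cv2.resize(s["img"][100:260,150:350,::-1],(800,640)[:2] if 0 else (700,560)))
at()
E
```

```text
side 0.49 [248.5, 192.6, 22.0, 16.7] [[514.0, -36.0, 12.0], [550.0, -20.0, 66.0], [580.0, 41.0, 78.0]]
scene 0.56 [271.1, 182.9, 20.8, 24.2] [[532.0, -34.0, 48.0], [566.0, -12.0, 74.0], [584.0, 19.0, 79.0]]
t 7.65 tcp [5.449e+02 4.000e-01 8.750e+01] head -51.71 F [-0.6  0.2 -0.6] open 35.3 ff 30.0 q [ 0.36  0.3  -0.47 -0.   -0.79  0.31]
```

View pics/a1.png

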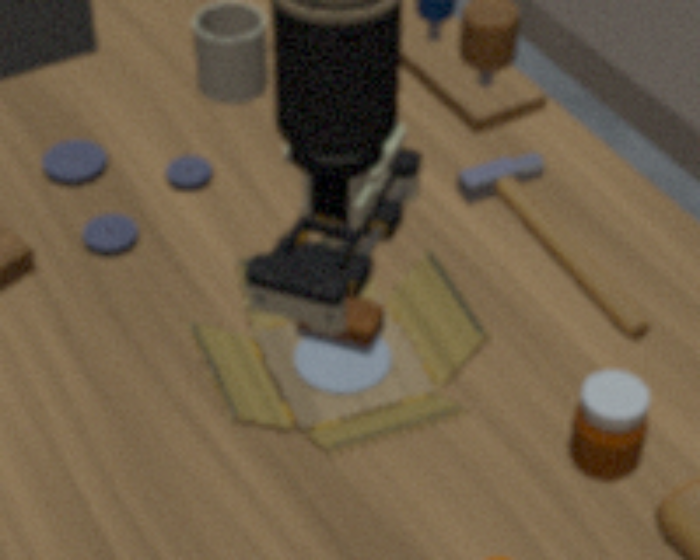

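The block is clear of the plate, but only about 7 mm of it is in the pads. I'll set it down and grip it deeper.

Emit:
step_arm([
  [0, 0, 0.4],
  [0, 0, 0.4],
  [0, 0, 0],
  [0, 0, 0],
  [0, 0, 0],
], spin=[0, 0, 0, 0, 0])

```text
clock: 8.07
tool_pos: [544.0, 0.1, 54.4]
eef_rot: [0.001, 0.9, -0.436, -0.001]
contact_force: [0.1, -0.2, -0.2]
opening: 0.404
finger_force: 30.0
```

Emit:
step_arm([
  [0, 0, 0],
  [0, 0, 0],
  [0, 0, 0],
  [0, 0, 0],
  [0, 0, 0.2],
], spin=[0, 0, 0, 0, 0], claw=-0.4)

```text
clock: 8.48
tool_pos: [545.9, 0.6, 48.4]
eef_rot: [-0.001, 0.9, -0.436, 0.001]
contact_force: [-0.0, 0.0, 0.7]
opening: 0.679
finger_force: 0.0
```

Emit:
step_arm([
  [0, 0, 0.2],
  [0, 0, 0.09],
  [0, 0, 0],
  [0, 0, 0],
  [0, 0, 0],
], spin=[0, 0, 0, 0, 0])

```text
clock: 8.9
tool_pos: [544.9, 0.3, 35.5]
eef_rot: [0.0, 0.9, -0.436, -0.0]
contact_force: [0.5, 0.5, 1.1]
opening: 0.702
finger_force: 0.0
```

Emit:
step_arm([
  [0, 0, 0],
  [0, 0, 0],
  [0, 0, 0],
  [0, 0, 0],
  [0, 0, 0],
], spin=[0, 0, 0, 0, 0], claw=1)

```text
clock: 9.32
tool_pos: [544.8, 0.3, 35.7]
eef_rot: [-0.0, 0.9, -0.436, 0.0]
contact_force: [-0.6, 0.1, 0.9]
opening: 0.404
finger_force: 30.0
```

Emit:
step_arm([
  [0, 0, 0],
  [0, 0, 0],
  [0, 0, 0],
  [0, 0, 0],
  [0, 0, 0],
], spin=[0, 0, 0, 0, 0])

```text
clock: 9.73
tool_pos: [544.8, 0.3, 35.7]
eef_rot: [-0.0, 0.9, -0.436, 0.0]
contact_force: [-1.2, 0.5, 2.6]
opening: 0.412
finger_force: 30.0
```

Emit:
step_arm([
  [0, 0, -0.5],
  [0, 0, -0.8],
  [0, 0, -0.8],
  [0, 0, -0.8],
  [0, 0, 0],
], spin=[0, 0, 0, 0, 0])

```text
clock: 10.15
tool_pos: [548.2, 0.9, 157.9]
eef_rot: [-0.003, 0.9, -0.435, 0.004]
contact_force: [0.2, -0.3, 0.5]
opening: 0.408
finger_force: 30.0
```

```bash
python3 - <<'E'
from h import *
at()
for n in ["side","scene"]:
    s,P=shot(n)
    for r,p in find(s,P,"block",1,.2): print(n,r["conf"],r["rect"],np.round([np.percentile(p,2,0),np.percentile(p,50,0),np.percentile(p,98,0)]).tolist())
    for r,p in find(s,P,"bin",1,.2): print(n,r["conf"],r["rect"],rect(p,9),np.round([np.percentile(p,2,0),np.percentile(p,98,0)]).tolist())
at()
E
```

```text
t 10.15 tcp [548.2   0.9 157.9] head -51.62 F [ 0.2 -0.3  0.5] open 35.9 ff 30.0 q [ 0.36  0.22 -0.4   0.   -0.95  0.31]
side 0.91 [289.6, 324.0, 89.1, 86.3] (((426.5121154785156, -400.3099365234375), (151.7777862548828, 130.62161254882812), 10.140628814697266), np.float64(41.8)) [[345.0, -473.0, 1.0], [505.0, -330.0, 51.0]]
scene 0.85 [267.1, 155.7, 17.1, 23.0] [[521.0, -35.0, 130.0], [560.0, -14.0, 155.0], [581.0, 19.0, 159.0]]
scene 0.9 [99.7, 230.1, 87.8, 75.1] (((428.7947998046875, -399.60784912109375), (155.56858825683594, 130.73300170898438), 10.187759399414062), np.float64(41.2)) [[349.0, -468.0, -1.0], [512.0, -330.0, 49.0]]
t 10.45 tcp [5.440e+02 1.000e-01 1.502e+02] head -51.7 F [ 0.1 -0.1 -0.3] open 35.9 ff 30.0 q [ 0.36  0.23 -0.4  -0.   -0.94  0.31]
```

Emit:
step_arm([
  [0.5027, 0.709, 0],
  [0.5027, 0.709, 0],
  [0.5027, 0.709, 0],
  [0.5027, 0.709, 0],
  [0.5027, 0.709, 0],
], spin=[0, 0, 0, 0, 0])

```text
clock: 10.87
tool_pos: [494.6, -167.7, 150.4]
eef_rot: [0.0, 0.9, -0.436, -0.001]
contact_force: [1.0, -0.7, 0.2]
opening: 0.409
finger_force: 30.0
```

Emit:
step_arm([
  [0.5027, 0.709, 0],
  [0.5027, 0.709, 0],
  [0.5027, 0.709, 0],
  [0.5027, 0.709, 0],
  [0.5027, 0.709, 0],
], spin=[0, 0, 0, 0, 0])

```text
clock: 11.28
tool_pos: [445.6, -334.6, 150.3]
eef_rot: [0.0, 0.9, -0.436, -0.001]
contact_force: [1.4, 0.0, -0.8]
opening: 0.41
finger_force: 30.0
```

Emit:
step_arm([
  [0.5027, 0.709, 0],
  [0.5027, 0.709, 0],
  [0, 0, 0],
  [0, 0, 0],
  [0, 0, 0],
], spin=[0, 0, -0.229, -0.229, -0.229])

```text
clock: 11.7
tool_pos: [426.1, -400.6, 149.8]
eef_rot: [-0.0, 0.964, -0.266, -0.001]
contact_force: [-0.1, -0.3, -1.1]
opening: 0.404
finger_force: 30.0
```

Emit:
step_arm([
  [0, 0, 0],
  [0, 0, 0],
  [0, 0, 0],
  [0, 0, 0],
  [0, 0, 0],
], spin=[-0.229, -0.229, -0.229, -0.229, -0.229])

```text
clock: 12.12
tool_pos: [426.7, -399.7, 150.0]
eef_rot: [-0.001, 1.0, 0.031, -0.001]
contact_force: [0.3, 0.5, -0.8]
opening: 0.41
finger_force: 30.0
```

Emit:
step_arm([
  [0, 0, 0],
  [0, 0, 0],
  [0, 0, 0],
], spin=[-0.229, 0, 0])

```text
clock: 12.37
tool_pos: [426.9, -399.7, 150.5]
eef_rot: [-0.001, 0.996, 0.086, -0.001]
contact_force: [-0.1, -0.1, -0.9]
opening: 0.41
finger_force: 30.0
```

```bash
python3 - <<'E'
from h import *
at()
s,P=shot("side")
for r,p in find(s,P,"block",2,.2): print(r["conf"],r["rect"],np.round([np.percentile(p,2,0),np.percentile(p,50,0),np.percentile(p,98,0)]).tolist())
E
```

```text
t 12.37 tcp [ 426.9 -399.7  150.5] head 9.92 F [-0.1 -0.1 -0.9] open 36.1 ff 30.0 q [-0.42  0.29 -0.32 -0.   -0.97  2.16]
0.67 [287.8, 295.4, 18.9, 31.6] [[393.0, -421.0, 128.0], [403.0, -405.0, 155.0], [439.0, -381.0, 207.0]]
```

Emit:
step_arm([
  [0, 0, 0.7],
  [0, 0, 0.8],
  [0, 0, 0.8],
  [0, 0, 0.6],
  [0, 0, 0],
], spin=[0, 0, 0, 0, 0])

```text
clock: 12.88
tool_pos: [424.1, -398.2, 30.5]
eef_rot: [-0.002, 0.996, 0.087, -0.004]
contact_force: [-1.6, 0.2, -0.9]
opening: 0.408
finger_force: 30.0
```

Emit:
step_arm([
  [0, 0, 0],
  [0, 0, 0],
  [0, 0, 0],
  [0, 0, 0],
  [0, 0, 0],
], spin=[0, 0, 0, 0, 0], claw=-0.3)

```text
clock: 13.3
tool_pos: [428.1, -400.4, 37.1]
eef_rot: [0.001, 0.996, 0.088, 0.001]
contact_force: [-0.5, -0.7, 1.0]
opening: 0.641
finger_force: 0.0
```

Emit:
step_arm([
  [0, 0, -0.8],
  [0, 0, -0.8],
  [0, 0, -0.8],
  [0, 0, -0.8],
  [0, 0, -0.3],
], spin=[0, 0, 0, 0, 0])

```text
clock: 13.72
tool_pos: [429.0, -401.2, 181.6]
eef_rot: [0.002, 0.996, 0.089, 0.003]
contact_force: [0.3, -0.8, -0.2]
opening: 0.648
finger_force: 0.0
```

Emit:
step_arm([
  [0, 0, 0],
  [0, 0, 0],
], spin=[0, 0])

```text
clock: 13.88
tool_pos: [427.6, -400.1, 177.1]
eef_rot: [0.001, 0.996, 0.088, 0.001]
contact_force: [0.9, 0.3, -0.9]
opening: 0.653
finger_force: 0.0
```

```bash
python3 - <<'E'
from h import *
at()
for n in ["side","scene"]:
    s,P=shot(n);print(n)
    for r,p in find(s,P,"block",1,.2): print(r["conf"],r["rect"],np.round([np.percentile(p,2,0),np.percentile(p,50,0),np.percentile(p,98,0)]).tolist())
    Q=P.copy(); 
    for g in greys(s,P,7,19): print(g)
np.save("/tmp/p.npy",P)
# plate: bluish-white bright points at z 8..17 near the case
for n in ["side","scene"]:
    s,P=shot(n); im=s["img"].astype(int)
    m=(im[...,2]>=im[...,0])&(np.hypot(P[...,0]-545,P[...,1])<60)&(P[...,2]>5)&(P[...,2]<20)
    h=cv2.convexHull(P[m][:,:2].astype(np.float32)); M=cv2.moments(h); print("plate",n,M["m10"]/M["m00"],M["m01"]/M["m00"],np.sqrt(4*M["m00"]/np.pi),np.median(P[m][:,2]))
E
```

```text
t 13.88 tcp [ 427.6 -400.1  177.1] head 10.12 F [ 0.9  0.3 -0.9] open 57.4 ff 0.0 q [-0.42  0.26 -0.28 -0.   -1.02  2.17]
side
0.76 [289.6, 322.5, 31.6, 32.7] [[392.0, -420.0, 6.0], [424.0, -403.0, 33.0], [461.0, -379.0, 37.0]]
[460.6 376.4 458.8 377.   66.5  60.1  13.1 163. ]
[551.7 304.  553.1 303.8  47.6  42.6  12.6  80. ]
[444.5 255.2 444.8 255.7  52.4  48.   12.9 118. ]
[ 5.489e+02 -2.000e-01  5.494e+02  4.000e-01  8.690e+01  8.210e+01
  1.290e+01  4.190e+02]
[ 451.8 -263.5  451.7 -263.7   38.7   36.8   12.3  156. ]
[ 338.2 -271.1  340.7 -270.7   32.3   22.7   17.    57. ]
scene
0.96 [100.6, 227.9, 28.7, 24.1] [[402.0, -419.0, 4.0], [441.0, -400.0, 31.0], [466.0, -379.0, 35.0]]
[462.7 376.9 463.  375.8  66.5  61.7  10.5 208. ]
[447.1 255.9 448.4 256.8  53.1  48.2  10.3 143. ]
[554.2 304.7 553.4 304.5  44.5  39.8  10.7 117. ]
[ 361.2 -267.6  361.1 -269.5   71.    55.    15.5  246. ]
[551.2  -0.9 550.5  -1.2  84.2  81.1  10.4 574. ]
[ 454.8 -263.2  454.2 -263.4   40.4   36.4   10.3  135. ]
plate side 549.0791379598932 -0.6097113197005913 81.86002706198408 12.747566154227494
plate scene 550.7043985188718 -0.672852551421496 82.03368657457324 10.489229800755993
```

Emit:
step_arm([
  [0.296, -0.794, -0.1375],
  [0.296, -0.794, -0.1375],
  [0.296, -0.794, -0.1375],
  [0.296, -0.794, -0.1375],
  [0.296, -0.794, -0.1375],
], spin=[0, 0, 0, 0, 0], claw=-1)

```text
clock: 14.6
tool_pos: [457.4, -231.8, 202.7]
eef_rot: [-0.0, 0.996, 0.088, -0.001]
contact_force: [1.4, -0.1, 0.1]
opening: 0.964
finger_force: 0.0
```

Emit:
step_arm([
  [0.296, -0.794, -0.1375],
  [0.296, -0.794, -0.1375],
  [0.296, -0.794, -0.1375],
  [0.296, -0.794, -0.1375],
  [0.296, -0.794, -0.1375],
], spin=[0, 0, 0, 0, 0])

```text
clock: 15.02
tool_pos: [487.8, -64.9, 230.5]
eef_rot: [0.0, 0.996, 0.088, -0.0]
contact_force: [0.4, 0.7, -0.1]
opening: 0.998
finger_force: 0.0
```

Emit:
step_arm([
  [0.296, -0.794, -0.1375],
  [0.296, -0.794, -0.1375],
  [0, 0, 0],
  [0, 0, 0],
  [0, 0, 0],
], spin=[0, 0, 0.168, 0.168, 0])

```text
clock: 15.43
tool_pos: [500.0, 1.0, 241.0]
eef_rot: [0.0, 1.0, -0.001, -0.001]
contact_force: [-0.5, -0.3, -0.6]
opening: 0.997
finger_force: 0.0
```

Emit:
step_arm([
  [0, 0, 0],
  [0, 0, 0],
  [0, 0, 0],
], spin=[0, 0, 0])

```text
clock: 15.68
tool_pos: [500.0, -0.2, 241.3]
eef_rot: [0.0, 1.0, 0.001, -0.0]
contact_force: [-0.2, 0.5, -0.1]
opening: 1.0
finger_force: 0.0
```

```bash
python3 - <<'E'
from h import *
at()
s,P=shot("wrist")
for g in greys(s,P,5,18): print(g)
hs=[]
for r,p in find(s,P,"flap0",6): 
    c=p.mean(0)
    u,S,v=np.linalg.svd(p-c,full_matrices=False); d=np.abs((p-c)@v[2]); p2=p[d<2.5]; c=p2.mean(0); u,S,v=np.linalg.svd(p2-c,full_matrices=False)
    nn=v[2]*np.sign(v[2][2]); a=np.arccos(nn[2]); h=-nn[:2]/np.linalg.norm(nn[:2])
    # hinge line: point on the plane where z=7 (surface above hinge axis approx)
    t=(c[2]-1-4)/np.tan(a); print(r["conf"],np.round(c,1),"ang",round(a,3),"az out",np.degrees(np.arctan2(h[1],h[0])).round(1),"hinge pt",np.round(c[:2]-h*t+h*3/np.sin(a),1), "ztop",np.percentile(p2[:,2],99).round(1))
E
```

```text
t 15.68 tcp [ 5.000e+02 -2.000e-01  2.413e+02] head 0.13 F [-0.2  0.5 -0.1] open 88.0 ff 0.0 q [ 0.39  0.07 -0.37 -0.   -1.13  1.18]
[ 5.484e+02 -5.000e-01  5.483e+02 -5.000e-01  8.240e+01  8.170e+01
  1.290e+01  4.245e+03]
[547.5 288.7 548.9 292.6  36.9  20.3  12.9 267. ]
[ 531.  -262.7  531.  -262.6    9.2    8.2   13.    51. ]
[ 446.5  256.6  444.4  256.9   51.8   48.2   13.  1227. ]
[ 451.8 -261.8  451.5 -261.8   40.2   38.6   12.7  787. ]
0.95 [634.7 -14.8  34.6] ang 0.85 az out -9.0 hinge pt [613.  -11.4] ztop 56.6
0.91 [456.7  14.7  26.9] ang 0.598 az out 170.9 hinge pt [483.1  10.5] ztop 44.6
0.88 [536.1 -93.2  26.8] ang 0.58 az out -99.0 hinge pt [540.5 -65.7] ztop 43.5
0.67 [564.9  87.4  33.7] ang 0.81 az out 80.9 hinge pt [561.2  64.5] ztop 54.9
```

Emit:
step_arm([
  [-0.101, -0.945, 0],
  [-0.101, -0.945, 0],
  [-0.101, -0.945, 0],
  [-0.101, -0.945, 0],
  [-0.101, -0.945, 0],
], spin=[0, 0, 0, 0, 0])

```text
clock: 16.2
tool_pos: [479.3, 190.5, 241.8]
eef_rot: [-0.0, 1.0, 0.0, 0.0]
contact_force: [1.2, -0.9, 0.2]
opening: 1.003
finger_force: 0.0
```

Emit:
step_arm([
  [-0.101, -0.945, 0],
  [-0.101, -0.945, 0],
  [-0.101, -0.945, 0],
  [-0.101, -0.945, 0],
  [-0.101, -0.945, 0],
], spin=[0, 0, 0, 0, 0])

```text
clock: 16.62
tool_pos: [459.0, 379.8, 241.7]
eef_rot: [-0.0, 1.0, 0.001, 0.0]
contact_force: [0.7, 0.5, -0.2]
opening: 1.003
finger_force: 0.0
```

Emit:
step_arm([
  [0, 0, 0.9],
  [0, 0, 0.9],
  [0, 0, 0.9],
  [0, 0, 0.9],
  [0, 0, 0.9],
], spin=[0, 0, 0, 0, 0])

```text
clock: 17.03
tool_pos: [459.4, 378.0, 60.2]
eef_rot: [-0.0, 1.0, 0.001, 0.0]
contact_force: [0.8, 0.6, 0.3]
opening: 1.002
finger_force: 0.0
```

Emit:
step_arm([
  [0, 0, 0.5],
  [0, 0, 0.3],
  [0, 0, 0.15],
  [0, 0, 0.08],
  [0, 0, 0],
], spin=[0, 0, 0, 0, 0])

```text
clock: 17.45
tool_pos: [459.5, 378.1, 20.3]
eef_rot: [0.0, 1.0, 0.001, -0.0]
contact_force: [0.8, 0.8, -0.0]
opening: 1.002
finger_force: 0.0
```

Emit:
step_arm([
  [0, 0, 0],
  [0, 0, 0],
  [0, 0, 0],
  [0, 0, 0],
  [0, 0, 0],
], spin=[0, 0, 0, 0, 0], claw=1)

```text
clock: 17.87
tool_pos: [459.5, 378.4, 21.1]
eef_rot: [-0.0, 1.0, 0.001, 0.0]
contact_force: [-0.9, -0.1, 3.9]
opening: 0.717
finger_force: 30.0
```

Emit:
step_arm([
  [0, 0, 0],
  [0, 0, 0],
  [0, 0, 0],
], spin=[0, 0, 0])

```text
clock: 18.12
tool_pos: [459.5, 378.4, 21.1]
eef_rot: [-0.0, 1.0, 0.001, 0.0]
contact_force: [-1.0, -1.2, 5.4]
opening: 0.718
finger_force: 30.0
```

Emit:
step_arm([
  [0, 0, -0.3],
  [0, 0, -0.6],
  [0, 0, -0.7],
  [0, 0, -0.4],
  [0.2217, 0.9465, 0],
], spin=[0, 0, 0, 0, 0])

```text
clock: 18.53
tool_pos: [470.3, 346.6, 104.6]
eef_rot: [-0.003, 1.0, 0.003, 0.003]
contact_force: [2.6, 0.6, -0.4]
opening: 0.719
finger_force: 30.0
```

Emit:
step_arm([
  [0.2217, 0.9465, 0],
  [0.2217, 0.9465, 0],
  [0.2217, 0.9465, 0],
  [0.2217, 0.9465, 0],
  [0.2217, 0.9465, 0],
], spin=[0, 0, 0, 0, 0])

```text
clock: 18.95
tool_pos: [512.6, 149.3, 100.4]
eef_rot: [-0.0, 1.0, 0.001, 0.0]
contact_force: [1.1, 0.4, -0.2]
opening: 0.72
finger_force: 30.0
```

Emit:
step_arm([
  [0.2217, 0.9465, 0],
  [0.2217, 0.9465, 0],
  [0.2217, 0.9465, 0],
  [0.2217, 0.9465, 0],
  [0, 0, 0],
], spin=[0, 0, 0, 0, 0])

```text
clock: 19.37
tool_pos: [548.6, -5.6, 100.1]
eef_rot: [0.0, 1.0, -0.002, -0.0]
contact_force: [0.3, 0.0, -0.7]
opening: 0.715
finger_force: 30.0
```

Emit:
step_arm([
  [0, 0, 0],
  [0, 0, 0],
  [0, 0, 0],
], spin=[0, 0, 0])

```text
clock: 19.62
tool_pos: [548.2, 0.4, 100.3]
eef_rot: [-0.0, 1.0, 0.001, -0.0]
contact_force: [0.7, 0.3, 0.3]
opening: 0.716
finger_force: 30.0
```

```bash
python3 - <<'E'
from h import *
at()
s,P=shot("wrist")
cv2.imwrite("pics/w3.png",s["img"][:,:,::-1])
for r,p in find(s,P,"disc0",3,.2): print(r["conf"],r["rect"],disc(s,P,r,p),np.median(p,0).round(1))
for n in ["side","scene"]:
    s,P=shot(n)
    for g in greys(s,P,70,110): print(n,g)
E
```

```text
t 19.62 tcp [5.482e+02 4.000e-01 1.003e+02] head 0.1 F [0.7 0.3 0.3] open 63.0 ff 30.0 q [ 0.36  0.29 -0.45 -0.   -0.83  1.21]
0.62 [259.2, 239.2, 124.3, 120.9] (array([548. ,   1.2,  64.3,  92.5]), array([129., 132., 153.]), np.float64(100.5)) [558.1   0.8  91.9]
side [879.8 356.6 882.6 362.   41.9  28.2  91.2  89. ]
side [534.4   1.8 537.8   3.3  61.8  41.5  91.5 131. ]
side [ 681.4 -199.6  682.1 -199.5   51.9   49.    75.3  199. ]
scene [673.7 213.6 673.4 213.8  66.6  63.4  83.6 367. ]
scene [554.    4.1 552.6   1.8  70.1  59.   89.9 316. ]
scene [890.5 359.  888.5 366.2  42.6  29.4  90.6 249. ]
scene [ 683.8 -199.1  684.  -198.5   52.4   49.4   73.7  340. ]
```

View pics/w3.png

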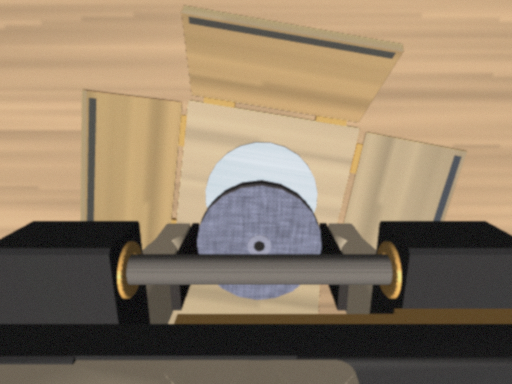

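The held disc lies flat, and its hub at (259,245) is level with the TCP. Now I'll lower it onto the plate.

Emit:
step_arm([
  [0, 0.02, 0.6],
  [0, 0, 0.5],
  [0, 0, 0.3],
  [0, 0, 0.15],
  [0, 0, 0.08],
], spin=[0, 0, 0, 0, 0])

```text
clock: 20.23
tool_pos: [548.0, -0.7, 34.3]
eef_rot: [0.0, 1.0, 0.001, -0.001]
contact_force: [0.0, -0.8, -0.3]
opening: 0.72
finger_force: 30.0
```

Emit:
step_arm([
  [0, 0, 0.05],
  [0, 0, 0],
  [0, 0, 0],
], spin=[0, 0, 0])

```text
clock: 20.48
tool_pos: [548.9, -0.8, 33.9]
eef_rot: [-0.0, 1.0, 0.001, 0.001]
contact_force: [1.0, 0.5, -1.7]
opening: 0.719
finger_force: 30.0
```

Emit:
step_arm([
  [0, 0, 0],
  [0, 0, 0],
  [0, 0, 0],
  [0, 0, 0],
  [0, 0, -0.2],
], spin=[0, 0, 0, 0, 0], claw=-0.7)

```text
clock: 20.9
tool_pos: [547.5, -1.4, 40.4]
eef_rot: [0.0, 1.0, 0.0, -0.001]
contact_force: [-0.6, -0.4, 0.8]
opening: 0.85
finger_force: 0.0
```

Emit:
step_arm([
  [0, 0, -0.5],
  [0, 0, -0.9],
  [0, 0, -0.9],
  [0, 0, -0.9],
  [0, 0, -0.9],
], spin=[0, 0, 0, 0, 0])

```text
clock: 21.32
tool_pos: [548.0, -1.4, 207.8]
eef_rot: [-0.0, 1.0, 0.001, 0.0]
contact_force: [0.7, -0.5, -0.8]
opening: 0.844
finger_force: 0.0
```

Emit:
step_arm([
  [-1, 0, -0.9],
  [0, 0, 0],
  [0, 0, 0],
  [0, 0, 0],
], spin=[0, 0, 0, 0], claw=-1)

```text
clock: 21.65
tool_pos: [517.2, -1.2, 233.5]
eef_rot: [-0.0, 1.0, 0.001, 0.0]
contact_force: [-0.2, -0.5, -0.9]
opening: 0.997
finger_force: 0.0
```

```bash
python3 - <<'E'
from h import *
at()
s,P=shot("wrist")
for lo,hi in [(7,18),(19,32)]:
    for g in greys(s,P,lo,hi): print(lo,g)
E
```

```text
t 21.65 tcp [517.2  -1.2 233.5] head 0.06 F [-0.2 -0.5 -0.9] open 87.8 ff 0.0 q [ 0.38  0.1  -0.35 -0.   -1.12  1.19]
7 [ 5.485e+02 -5.000e-01  5.485e+02 -6.000e-01  8.290e+01  8.180e+01
  1.290e+01  1.547e+03]
7 [547.2 286.8 548.  289.9  31.9  15.5  12.8 180. ]
7 [ 531.1 -262.7  531.1 -262.8    8.6    7.6   13.1   44. ]
7 [456.8 256.8 448.8 257.1  50.4  33.   13.  610. ]
7 [ 457.7 -261.7  451.3 -261.5   40.1   30.5   12.6  508. ]
19 [5.486e+02 2.000e-01 5.485e+02 3.000e-01 6.400e+01 6.310e+01 2.490e+01
 2.711e+03]
```

Emit:
step_arm([
  [-0.227, -0.8075, 0],
  [-0.227, -0.8075, 0],
  [-0.227, -0.8075, 0],
  [-0.227, -0.8075, 0],
  [-0.227, -0.8075, 0],
], spin=[0, 0, 0, 0, 0])

```text
clock: 22.12
tool_pos: [471.2, 161.3, 231.5]
eef_rot: [0.001, 1.0, 0.0, -0.001]
contact_force: [-0.1, -0.3, 0.0]
opening: 0.995
finger_force: 0.0
```

Emit:
step_arm([
  [-0.227, -0.8075, 0],
  [-0.227, -0.8075, 0],
  [-0.227, -0.8075, 0],
  [0, 0, 0.9],
  [0, 0, 0.9],
], spin=[0, 0, 0, 0, 0])

```text
clock: 22.53
tool_pos: [444.9, 259.9, 160.3]
eef_rot: [-0.001, 1.0, 0.002, 0.001]
contact_force: [-0.4, -0.1, -1.8]
opening: 0.999
finger_force: 0.0
```

```bash
python3 - <<'E'
from h import *
at()
for n in ["side","scene"]:
    s,P=shot(n)
    for g in greys(s,P,7,19): print(n,g)
at()
E
```

```text
t 22.53 tcp [444.9 259.9 160.3] head 0.23 F [-0.4 -0.1 -1.8] open 87.9 ff 0.0 q [ 0.91  0.17 -0.45  0.   -0.95  0.66]
side [550.2 302.2 549.1 303.5  48.7  42.3  12.8  86. ]
side [444.  255.6 441.1 256.4  56.1  49.7  13.  127. ]
side [540.9 -11.9 548.7  -0.6  83.9  63.2  13.3 136. ]
side [ 451.9 -263.5  451.7 -263.1   38.1   36.5   12.5  154. ]
side [ 357.9 -264.9  358.  -263.6   23.5   16.    17.4   34. ]
scene [444.7 253.2 447.5 254.8  52.2  42.9  10.5 116. ]
scene [553.4 303.6 553.8 304.2  48.6  42.3  10.7 121. ]
scene [ 361.  -266.9  359.4 -266.3   72.1   54.8   15.6  234. ]
scene [555.3 -23.3 553.3 -16.   76.4  46.5  10.9 115. ]
scene [577.5  19.8 575.6  19.8  47.6  24.   10.9  56. ]
scene [ 454.  -262.2  453.9 -260.7   41.6   38.1   10.6  136. ]
t 22.63 tcp [441.4 254.7 154.7] head 0.04 F [-0.5 -0.8  0.9] open 87.8 ff 0.0 q [ 0.91  0.17 -0.46 -0.   -0.95  0.66]
```

Emit:
step_arm([
  [0, 0, 0.9],
  [0, 0, 0.9],
  [0, 0, 0],
  [0, 0, 0],
  [0, 0, 0],
], spin=[0, 0, 0, 0, 0])

```text
clock: 23.05
tool_pos: [445.8, 257.8, 91.0]
eef_rot: [-0.0, 1.0, 0.001, 0.001]
contact_force: [0.2, -0.6, 0.9]
opening: 0.999
finger_force: 0.0
```

Emit:
step_arm([
  [-0.025, 0.01, 0.7],
  [0, 0, 0.5],
  [0, 0, 0.3],
  [0, 0, 0.16],
  [0, 0, 0.09],
], spin=[0, 0, 0, 0, 0])

```text
clock: 23.47
tool_pos: [444.5, 257.6, 20.3]
eef_rot: [-0.001, 1.0, 0.001, 0.001]
contact_force: [-0.3, -0.8, -0.3]
opening: 0.998
finger_force: 0.0
```

Emit:
step_arm([
  [0, 0, 0],
  [0, 0, 0],
  [0, 0, 0],
  [0, 0, 0],
  [0, 0, 0],
], spin=[0, 0, 0, 0, 0], claw=1)

```text
clock: 23.88
tool_pos: [443.8, 257.1, 19.7]
eef_rot: [-0.0, 1.0, 0.001, 0.0]
contact_force: [1.0, 0.8, 0.8]
opening: 0.679
finger_force: 0.0
```

Emit:
step_arm([
  [0, 0, 0],
  [0, 0, 0],
  [0, 0, 0],
  [0, 0, 0],
], spin=[0, 0, 0, 0])

```text
clock: 24.22
tool_pos: [443.6, 256.9, 19.4]
eef_rot: [-0.0, 1.0, 0.001, 0.0]
contact_force: [-2.4, -0.4, 6.5]
opening: 0.579
finger_force: 30.0
```

Emit:
step_arm([
  [0, 0, -0.3],
  [0, 0, -0.6],
  [0, 0, -0.7],
  [0, 0, -0.4],
  [0.325, 0.803, 0],
], spin=[0, 0, 0, 0, 0])

```text
clock: 24.63
tool_pos: [458.3, 229.4, 102.9]
eef_rot: [-0.003, 1.0, 0.003, 0.003]
contact_force: [1.3, 0.7, -0.6]
opening: 0.584
finger_force: 30.0
```

Emit:
step_arm([
  [0.325, 0.803, 0],
  [0.325, 0.803, 0],
  [0.325, 0.803, 0],
  [0.325, 0.803, 0],
  [0.325, 0.803, 0],
], spin=[0, 0, 0, 0, 0])

```text
clock: 25.05
tool_pos: [521.8, 62.5, 98.9]
eef_rot: [-0.0, 1.0, 0.001, -0.0]
contact_force: [0.4, 0.6, 0.5]
opening: 0.579
finger_force: 30.0
```

Emit:
step_arm([
  [0.325, 0.803, 0],
  [0.325, 0.803, 0],
  [0, 0, 0],
  [0, 0, 0],
  [0, 0, 0],
], spin=[0, 0, 0, 0, 0])

```text
clock: 25.47
tool_pos: [547.4, -0.4, 98.6]
eef_rot: [0.0, 1.0, -0.0, -0.0]
contact_force: [-0.7, 0.7, -0.8]
opening: 0.582
finger_force: 30.0
```

```bash
python3 - <<'E'
from h import *
at()
s,P=shot("wrist")
for r,p in find(s,P,"disc0",3,.2): print(r["conf"],r["rect"],disc(s,P,r,p),np.median(p,0).round(1))
at()
E
```

```text
t 25.47 tcp [ 5.474e+02 -4.000e-01  9.860e+01] head -0.02 F [-0.7  0.7 -0.8] open 51.2 ff 30.0 q [ 0.36  0.29 -0.46 -0.   -0.82  1.21]
0.85 [258.1, 183.2, 91.4, 60.7] (array([549. ,  -0. ,  63.7,  25.4]), array([134., 137., 159.]), np.float64(60.7)) [564.2  -0.7  24.8]
0.61 [257.4, 242.1, 100.1, 98.1] (array([5.479e+02, 4.000e-01, 5.240e+01, 9.250e+01]), array([133., 135., 157.]), np.float64(81.1)) [5.569e+02 4.000e-01 9.190e+01]
t 25.57 tcp [5.474e+02 5.000e-01 9.890e+01] head 0.1 F [ 0.2  1.2 -1.4] open 51.1 ff 30.0 q [ 0.36  0.29 -0.46 -0.   -0.82  1.21]
```

Emit:
step_arm([
  [0.01, 0.01, 0.5],
  [0, 0, 0.4],
  [0, 0, 0.25],
  [0, 0, 0.12],
  [0, 0, 0.06],
], spin=[0, 0, 0, 0, 0])

```text
clock: 25.98
tool_pos: [547.7, 0.1, 45.2]
eef_rot: [0.0, 1.0, 0.001, -0.001]
contact_force: [-0.4, -0.3, -1.3]
opening: 0.582
finger_force: 30.0
```

Emit:
step_arm([
  [0, 0, 0.04],
  [0, 0, 0],
  [0, 0, 0],
], spin=[0, 0, 0])

```text
clock: 26.23
tool_pos: [548.6, -0.3, 44.8]
eef_rot: [-0.0, 1.0, 0.001, 0.0]
contact_force: [0.6, -0.1, -0.4]
opening: 0.58
finger_force: 30.0
```

Emit:
step_arm([
  [0, 0, 0],
  [0, 0, 0],
  [0, 0, 0],
  [0, 0, 0],
  [0, 0, -0.2],
], spin=[0, 0, 0, 0, 0], claw=-0.5)

```text
clock: 26.65
tool_pos: [547.3, -0.8, 51.4]
eef_rot: [0.0, 1.0, 0.0, -0.001]
contact_force: [-0.8, 0.3, 0.3]
opening: 0.742
finger_force: 0.0
```

Emit:
step_arm([
  [0, 0, -0.5],
  [0, 0, -0.9],
  [0, 0, -0.9],
  [0, 0, -0.9],
  [0, 0, -0.9],
], spin=[0, 0, 0, 0, 0])

```text
clock: 27.07
tool_pos: [547.7, -0.7, 218.8]
eef_rot: [-0.0, 1.0, 0.0, 0.0]
contact_force: [0.0, 0.7, -0.4]
opening: 0.748
finger_force: 0.0
```

Emit:
step_arm([
  [-0.8, 0, -0.5],
  [0, 0, 0],
  [0, 0, 0],
  [0, 0, 0],
], spin=[0, 0, 0, 0], claw=-1)

```text
clock: 27.4
tool_pos: [516.0, -0.5, 236.7]
eef_rot: [-0.0, 1.0, 0.001, 0.0]
contact_force: [0.2, -0.3, -0.6]
opening: 0.975
finger_force: 0.0
```

```bash
python3 - <<'E'
from h import *
at()
s,P=shot("wrist")
for lo,hi in [(7,18),(19,31),(32,44)]:
    for g in greys(s,P,lo,hi): print(lo,g)
s,P=shot("side")
for g in greys(s,P,7,18): print("side",g)
E
```

```text
t 27.4 tcp [ 5.160e+02 -5.000e-01  2.367e+02] head 0.06 F [ 0.2 -0.3 -0.6] open 85.8 ff 0.0 q [ 0.38  0.1  -0.34 -0.   -1.12  1.19]
7 [ 5.484e+02 -6.000e-01  5.483e+02 -7.000e-01  8.260e+01  8.180e+01
  1.280e+01  1.504e+03]
7 [547.2 288.5 548.8 292.2  36.4  19.3  12.9 266. ]
7 [ 531.1 -262.6  531.  -262.5    9.4    8.2   13.    46. ]
7 [ 456.6 -261.6  452.2 -261.7   39.5   32.1   12.7  564. ]
19 [5.485e+02 1.000e-01 5.484e+02 1.000e-01 6.400e+01 6.330e+01 2.480e+01
 7.870e+02]
32 [5.490e+02 7.000e-01 5.490e+02 7.000e-01 5.190e+01 5.110e+01 3.690e+01
 1.873e+03]
side [550.6 303.1 550.8 303.6  46.9  41.9  13.   81. ]
side [538.9 -12.4 544.8  -4.6  82.1  61.4  12.9 129. ]
side [ 452.  -263.9  452.  -264.    39.8   37.5   12.5  157. ]
```

Emit:
step_arm([
  [0.0956, -0.848, 0],
  [0.0956, -0.848, 0],
  [0.0956, -0.848, 0],
  [0.0956, -0.848, 0],
  [0.0956, -0.848, 0],
], spin=[0, 0, 0, 0, 0])

```text
clock: 27.92
tool_pos: [535.2, 170.5, 234.9]
eef_rot: [0.001, 1.0, 0.0, -0.001]
contact_force: [0.5, -0.2, 0.2]
opening: 1.0
finger_force: 0.0
```

Emit:
step_arm([
  [0.0956, -0.848, 0],
  [0.0956, -0.848, 0],
  [0.0956, -0.848, 0],
  [0.0956, -0.848, 0],
  [0, 0, 0.9],
], spin=[0, 0, 0, 0, 0])

```text
clock: 28.33
tool_pos: [554.4, 312.1, 204.4]
eef_rot: [-0.003, 1.0, 0.003, 0.004]
contact_force: [2.3, 0.3, 1.4]
opening: 0.999
finger_force: 0.0
```

Emit:
step_arm([
  [0, 0, 0.9],
  [0, 0, 0.9],
  [0, 0, 0.9],
  [0, 0, 0],
  [0, 0, 0],
], spin=[0, 0, 0, 0, 0])

```text
clock: 28.75
tool_pos: [549.5, 303.6, 89.6]
eef_rot: [0.003, 1.0, 0.0, -0.002]
contact_force: [-0.2, 0.6, 1.3]
opening: 1.002
finger_force: 0.0
```

```bash
python3 - <<'E'
from h import *
at()
s,P=shot("wrist")
for g in greys(s,P,5,18): print(g)
s,P=shot("side")
for g in greys(s,P,7,18): print("side",g)
at()
E
```

```text
t 28.75 tcp [549.5 303.6  89.6] head 0.06 F [-0.2  0.6  1.3] open 88.1 ff 0.0 q [ 0.82  0.42 -0.28  0.   -0.88  0.76]
[ 550.9  304.7  550.8  304.8   45.2   44.3   12.8 2937. ]
side [550.9 302.4 550.  302.9  46.8  42.3  13.4  84. ]
side [518.9  -3.8 520.6  -1.2  61.3  32.9  12.7  66. ]
side [557.1 -31.4 556.5 -29.7  49.4  28.4  13.4  60. ]
side [ 452.2 -263.5  452.5 -263.4   39.9   37.4   12.2  153. ]
t 28.85 tcp [551.5 305.4  93.6] head 0.08 F [-0.1  0.1  1.3] open 88.0 ff 0.0 q [ 0.82  0.41 -0.28  0.   -0.88  0.76]
```

Emit:
step_arm([
  [0, 0, 0.7],
  [0, 0, 0.5],
  [0, 0, 0.3],
  [0, 0, 0.18],
  [0, 0, 0.1],
], spin=[0, 0, 0, 0, 0])

```text
clock: 29.27
tool_pos: [550.9, 305.2, 21.7]
eef_rot: [-0.0, 1.0, 0.001, 0.001]
contact_force: [-0.5, -0.8, -0.3]
opening: 1.0
finger_force: 0.0
```

Emit:
step_arm([
  [0, 0, 0.02],
  [0, 0, 0],
  [0, 0, 0],
  [0, 0, 0],
  [0, 0, 0],
], spin=[0, 0, 0, 0, 0], claw=1)

```text
clock: 29.68
tool_pos: [550.6, 305.1, 21.0]
eef_rot: [-0.0, 1.0, 0.001, 0.0]
contact_force: [-0.4, 0.4, 0.5]
opening: 0.686
finger_force: 0.0
```

Emit:
step_arm([
  [0, 0, 0],
  [0, 0, 0],
  [0, 0, 0],
  [0, 0, 0],
  [0, 0, 0],
], spin=[0, 0, 0, 0, 0])

```text
clock: 30.1
tool_pos: [550.4, 304.8, 20.5]
eef_rot: [-0.0, 1.0, 0.001, 0.0]
contact_force: [-0.5, 0.0, 3.6]
opening: 0.513
finger_force: 30.0
```

Emit:
step_arm([
  [0, 0, -0.3],
  [0, 0, -0.7],
  [0, 0, -0.8],
  [0, 0, -0.4],
  [-0.005, 0.846, 0],
], spin=[0, 0, 0, 0, 0])

```text
clock: 30.52
tool_pos: [553.4, 276.3, 113.8]
eef_rot: [-0.003, 1.0, 0.003, 0.004]
contact_force: [2.2, -0.5, 0.5]
opening: 0.509
finger_force: 30.0
```

Emit:
step_arm([
  [-0.005, 0.846, 0],
  [-0.005, 0.846, 0],
  [-0.005, 0.846, 0],
  [-0.005, 0.846, 0],
  [-0.005, 0.846, 0],
], spin=[0, 0, 0, 0, 0])

```text
clock: 30.93
tool_pos: [549.0, 100.3, 109.1]
eef_rot: [-0.0, 1.0, 0.001, 0.0]
contact_force: [-0.0, 0.1, -0.3]
opening: 0.512
finger_force: 30.0
```

Emit:
step_arm([
  [-0.005, 0.846, 0],
  [-0.005, 0.846, 0],
  [-0.005, 0.846, 0],
  [0, 0, 0],
  [0, 0, 0],
], spin=[0, 0, 0, 0, 0])

```text
clock: 31.35
tool_pos: [548.6, -1.5, 108.9]
eef_rot: [-0.0, 1.0, -0.001, 0.0]
contact_force: [0.0, 1.3, -0.3]
opening: 0.508
finger_force: 30.0
```

Emit:
step_arm([
  [0, 0, 0],
  [0, 0, 0],
], spin=[0, 0])

```text
clock: 31.52
tool_pos: [549.0, 0.9, 108.6]
eef_rot: [-0.0, 1.0, 0.001, 0.0]
contact_force: [0.0, -0.6, -0.4]
opening: 0.511
finger_force: 30.0
```

```bash
python3 - <<'E'
from h import *
at()
s,P=shot("wrist")
for r,p in find(s,P,"disc0",3,.2): print(r["conf"],r["rect"],disc(s,P,r,p),np.median(p,0).round(1))
at()
E
```

```text
t 31.52 tcp [549.    0.9 108.6] head 0.09 F [ 0.  -0.6 -0.4] open 45.0 ff 30.0 q [ 0.36  0.28 -0.44  0.   -0.85  1.21]
0.85 [264.6, 169.6, 76.0, 74.1] (array([574.3,  -2.3,  52.2,  37.5]), array([138., 141., 163.]), np.float64(72.9)) [576.7  -2.1  36.9]
0.64 [259.9, 197.3, 87.5, 46.0] (array([ 5.485e+02, -1.000e-01,  6.380e+01,  2.540e+01]), array([139., 141., 164.]), np.float64(33.5)) [549.8  17.5  24.8]
0.64 [259.6, 225.7, 89.3, 56.6] (array([549.4,   1.6,  45.9, 101.5]), array([137., 140., 162.]), np.float64(71.7)) [557.3   1.5 100.9]
t 31.62 tcp [548.9   1.2 108.4] head 0.14 F [-0.6 -1.2  0. ] open 45.1 ff 30.0 q [ 0.36  0.28 -0.44  0.   -0.85  1.21]
```

Disc2 has been knocked aside: the measurement gives it at about (574,-2) on disc0. I'll set disc3 down on free bench, recentre disc2, then go on.

Emit:
step_arm([
  [-0.204, -0.85, 0],
  [-0.204, -0.85, 0],
  [-0.204, -0.85, 0],
  [-0.204, -0.85, 0],
  [-0.204, -0.85, 0],
], spin=[0, 0, 0, 0, 0])

```text
clock: 32.03
tool_pos: [507.0, 172.5, 108.4]
eef_rot: [-0.0, 1.0, 0.001, 0.0]
contact_force: [1.0, 0.2, -0.9]
opening: 0.511
finger_force: 30.0
```

Emit:
step_arm([
  [-0.204, -0.85, 0],
  [0, 0, 0.8],
  [0, 0, 0.6],
  [0, 0, 0.4],
  [0, 0, 0.22],
], spin=[0, 0, 0, 0, 0])

```text
clock: 32.45
tool_pos: [498.2, 204.6, 25.3]
eef_rot: [0.001, 1.0, 0.001, -0.001]
contact_force: [0.6, 0.2, -1.2]
opening: 0.513
finger_force: 30.0
```

Emit:
step_arm([
  [0, 0, 0.1],
  [0, 0, 0.05],
  [0, 0, 0],
  [0, 0, 0],
], spin=[0, 0, 0, 0])

```text
clock: 32.78
tool_pos: [500.2, 204.6, 22.3]
eef_rot: [-0.0, 1.0, 0.001, 0.001]
contact_force: [0.2, 0.3, -0.5]
opening: 0.513
finger_force: 30.0
```

Emit:
step_arm([
  [0, 0, 0],
  [0, 0, 0],
  [0, 0, 0],
  [0, 0, 0],
  [0, 0, -0.2],
], spin=[0, 0, 0, 0, 0], claw=-0.6)

```text
clock: 33.2
tool_pos: [498.9, 203.6, 28.7]
eef_rot: [0.001, 1.0, 0.0, -0.001]
contact_force: [0.9, 0.1, 0.4]
opening: 0.783
finger_force: 0.0
```

Emit:
step_arm([
  [0, 0, -0.7],
  [0, 0, -0.9],
  [0, 0, -0.9],
  [0, 0, -0.9],
  [0, 0, -0.9],
], spin=[0, 0, 0, 0, 0])

```text
clock: 33.62
tool_pos: [499.3, 203.8, 204.1]
eef_rot: [-0.0, 1.0, 0.0, 0.0]
contact_force: [1.4, 1.4, -0.1]
opening: 0.796
finger_force: 0.0
```

Emit:
step_arm([
  [0, 0.9, 0],
  [0, 0.9, 0],
  [0, 0.9, 0],
  [0, 0.9, 0],
  [0, 0.9, 0],
], spin=[0, 0, 0, 0, 0], claw=-1)

```text
clock: 34.03
tool_pos: [499.3, 22.6, 202.4]
eef_rot: [-0.0, 1.0, 0.001, 0.001]
contact_force: [0.8, 0.2, -0.2]
opening: 0.996
finger_force: 0.0
```

Emit:
step_arm([
  [0, 0, 0],
  [0, 0, 0],
  [0, 0, 0],
], spin=[0, 0, 0])

```text
clock: 34.28
tool_pos: [499.9, 24.0, 202.0]
eef_rot: [-0.0, 1.0, -0.0, 0.0]
contact_force: [-0.6, -0.0, -0.8]
opening: 0.997
finger_force: 0.0
```

```bash
python3 - <<'E'
from h import *
at()
s,P=shot("wrist")
cv2.imwrite("pics/w4.png",s["img"][:,:,::-1])
for lo,hi in [(7,18),(19,31),(32,46)]:
    for g in greys(s,P,lo,hi): print(lo,g)
E
```

```text
t 34.28 tcp [499.9  24.  202. ] head -0.0 F [-0.6 -0.  -0.8] open 87.7 ff 0.0 q [ 0.44  0.1  -0.43  0.   -1.04  1.13]
7 [ 5.442e+02 -2.000e-01  5.484e+02 -7.000e-01  8.300e+01  7.730e+01
  1.290e+01  1.291e+03]
7 [ 500.7  204.4  500.6  204.3   45.4   44.1   13.  1426. ]
7 [ 451.2 -247.   452.8 -247.9   21.6   13.4   12.5  124. ]
19 [5.428e+02 1.100e+00 5.482e+02 3.000e-01 6.390e+01 5.650e+01 2.490e+01
 2.026e+03]
32 [ 5.736e+02 -1.800e+00  5.737e+02 -1.800e+00  5.170e+01  5.080e+01
  3.690e+01  2.530e+03]
```

View pics/w4.png

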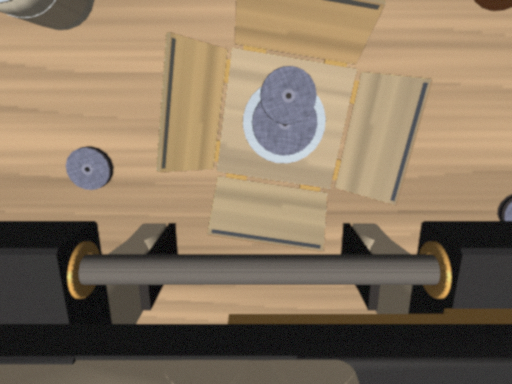

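The view shows disc2 at pixel (288,95), flat on disc0 and shifted about 25 mm; disc3 is on the bench at (89,168). I'm gripping disc2 again.

Emit:
step_arm([
  [0.617, 0.215, 0],
  [0.617, 0.215, 0],
  [0.617, 0.215, 0],
  [0, 0, 0.9],
  [0, 0, 0.9],
], spin=[0, 0, 0, 0, 0], claw=-0.7)

```text
clock: 34.75
tool_pos: [576.8, -0.1, 130.1]
eef_rot: [-0.001, 1.0, 0.001, 0.002]
contact_force: [-0.4, -0.2, -2.7]
opening: 0.853
finger_force: 0.0
```

Emit:
step_arm([
  [0, 0, 0.9],
  [0, 0, 0.6],
  [0, 0, 0.35],
  [0, 0, 0.2],
  [0, 0, 0.1],
], spin=[0, 0, 0, 0, 0])

```text
clock: 35.17
tool_pos: [573.5, -0.6, 42.2]
eef_rot: [0.0, 1.0, 0.001, -0.001]
contact_force: [1.4, 0.1, 0.7]
opening: 0.852
finger_force: 0.0
```

Emit:
step_arm([
  [0, 0, 0],
  [0, 0, 0],
  [0, 0, 0],
  [0, 0, 0],
  [0, 0, 0],
], spin=[0, 0, 0, 0, 0])

```text
clock: 35.58
tool_pos: [574.4, -1.4, 44.4]
eef_rot: [-0.0, 1.0, 0.001, 0.001]
contact_force: [-0.2, 1.6, 0.8]
opening: 0.848
finger_force: 0.0
```

Emit:
step_arm([
  [0, 0, 0],
  [0, 0, 0],
  [0, 0, 0],
  [0, 0, 0],
  [0, 0, 0],
], spin=[0, 0, 0, 0, 0], claw=1)

```text
clock: 36.0
tool_pos: [573.8, -1.7, 43.5]
eef_rot: [0.0, 1.0, 0.0, -0.0]
contact_force: [-0.2, -0.7, 0.4]
opening: 0.584
finger_force: 30.0
```

Emit:
step_arm([
  [0, 0, 0],
  [0, 0, 0],
  [0, 0, 0],
], spin=[0, 0, 0])

```text
clock: 36.25
tool_pos: [573.9, -1.6, 43.5]
eef_rot: [0.0, 1.0, 0.001, 0.0]
contact_force: [-0.5, -1.3, 1.9]
opening: 0.584
finger_force: 30.0
```

Emit:
step_arm([
  [0, 0, -0.25],
  [0, 0, 0],
  [-0.2, -0.015, 0],
  [-0.2, -0.015, 0],
  [-0.23, -0.015, 0],
], spin=[0, 0, 0, 0, 0])

```text
clock: 36.67
tool_pos: [547.4, 0.2, 53.2]
eef_rot: [-0.0, 1.0, 0.0, -0.0]
contact_force: [-0.2, 0.6, -1.9]
opening: 0.581
finger_force: 30.0
```

Emit:
step_arm([
  [0, 0, 0],
  [0, 0, 0.1],
  [0, 0, 0.08],
  [0, 0, 0.05],
  [0, 0, 0.01],
], spin=[0, 0, 0, 0, 0])

```text
clock: 37.08
tool_pos: [548.7, 0.3, 43.5]
eef_rot: [0.0, 1.0, 0.001, -0.0]
contact_force: [-2.2, 1.7, 4.3]
opening: 0.578
finger_force: 30.0
```

Emit:
step_arm([
  [0, 0, 0],
  [0, 0, 0],
], spin=[0, 0])

```text
clock: 37.25
tool_pos: [548.8, 0.2, 43.6]
eef_rot: [0.0, 1.0, 0.0, -0.0]
contact_force: [1.1, -1.0, -0.2]
opening: 0.578
finger_force: 30.0
```

Emit:
step_arm([
  [0, 0, 0],
  [0, 0, 0],
  [0, 0, 0],
  [0, 0, 0],
  [0, 0, -0.2],
], spin=[0, 0, 0, 0, 0], claw=-0.5)

```text
clock: 37.67
tool_pos: [547.7, -0.0, 50.9]
eef_rot: [0.0, 1.0, 0.0, -0.001]
contact_force: [0.2, -0.9, -0.1]
opening: 0.747
finger_force: 0.0
```

Emit:
step_arm([
  [0, 0, -0.5],
  [0, 0, -0.9],
  [0, 0, -0.9],
  [0, 0, -0.9],
  [0, 0, -0.9],
], spin=[0, 0, 0, 0, 0])

```text
clock: 38.08
tool_pos: [548.2, 0.0, 218.4]
eef_rot: [-0.0, 1.0, 0.001, 0.0]
contact_force: [1.1, -0.1, -0.8]
opening: 0.749
finger_force: 0.0
```

Emit:
step_arm([
  [-0.9, 0, 0],
  [0, -0.9, 0],
  [0, 0, 0],
  [0, 0, 0],
  [0, 0, 0],
], spin=[0, 0, 0, 0, 0], claw=-1)

```text
clock: 38.5
tool_pos: [512.6, 36.2, 216.5]
eef_rot: [-0.0, 1.0, 0.001, 0.0]
contact_force: [-0.9, 0.2, -0.1]
opening: 0.995
finger_force: 0.0
```

```bash
python3 - <<'E'
from h import *
at()
s,P=shot("wrist")
for lo,hi in [(7,18),(19,31),(32,46)]:
    for g in greys(s,P,lo,hi): print(lo,g)
at()
E
```

```text
t 38.5 tcp [512.6  36.2 216.5] head 0.11 F [-0.9  0.2 -0.1] open 87.5 ff 0.0 q [ 0.45  0.11 -0.38  0.   -1.08  1.12]
7 [ 5.484e+02 -5.000e-01  5.484e+02 -8.000e-01  8.330e+01  8.200e+01
  1.290e+01  1.687e+03]
7 [ 500.8  204.6  500.2  204.5   45.4   44.    13.  1289. ]
7 [ 456.  -247.   457.  -246.9   16.2   11.2   12.6   86. ]
19 [5.486e+02 3.000e-01 5.485e+02 2.000e-01 6.400e+01 6.320e+01 2.480e+01
 8.640e+02]
32 [5.490e+02 1.500e+00 5.488e+02 1.400e+00 5.210e+01 5.120e+01 3.690e+01
 2.135e+03]
t 38.55 tcp [512.6  35.9 216.1] head 0.07 F [-0.4  0.9  0.2] open 87.2 ff 0.0 q [ 0.45  0.11 -0.38  0.   -1.08  1.12]
```

Emit:
step_arm([
  [-0.06, -0.842, 0],
  [-0.06, -0.842, 0],
  [-0.06, -0.842, 0],
  [-0.06, -0.842, 0],
  [-0.06, -0.842, 0],
], spin=[0, 0, 0, 0, 0], claw=-0.6)

```text
clock: 38.97
tool_pos: [500.5, 205.2, 215.7]
eef_rot: [0.0, 1.0, -0.0, -0.0]
contact_force: [0.8, -0.2, 0.4]
opening: 0.804
finger_force: 0.0
```

Emit:
step_arm([
  [0, 0, 0.9],
  [0, 0, 0.9],
  [0, 0, 0.9],
  [0, 0, 0.9],
  [0, 0, 0.6],
], spin=[0, 0, 0, 0, 0])

```text
clock: 39.38
tool_pos: [499.4, 202.9, 44.5]
eef_rot: [0.001, 1.0, -0.0, -0.002]
contact_force: [-0.3, -1.5, -0.7]
opening: 0.8
finger_force: 0.0
```

Emit:
step_arm([
  [0, 0, 0.3],
  [0, 0, 0.2],
  [0, 0, 0.1],
  [0, 0, 0],
  [0, 0, 0],
], spin=[0, 0, 0, 0, 0])

```text
clock: 39.8
tool_pos: [501.1, 204.7, 24.5]
eef_rot: [-0.0, 1.0, 0.0, 0.0]
contact_force: [1.6, 0.1, 0.0]
opening: 0.797
finger_force: 0.0
```

Emit:
step_arm([
  [0, 0, 0.05],
  [0, 0, 0.02],
  [0, 0, 0],
  [0, 0, 0],
], spin=[0, 0, 0, 0])

```text
clock: 40.13
tool_pos: [500.6, 204.7, 21.5]
eef_rot: [-0.0, 1.0, 0.001, 0.0]
contact_force: [-0.2, 0.2, -0.2]
opening: 0.797
finger_force: 0.0
```

Emit:
step_arm([
  [0, 0, 0],
  [0, 0, 0],
  [0, 0, 0],
  [0, 0, 0],
  [0, 0, 0],
], spin=[0, 0, 0, 0, 0], claw=1)

```text
clock: 40.55
tool_pos: [500.4, 204.6, 21.0]
eef_rot: [0.0, 1.0, 0.001, -0.0]
contact_force: [-0.8, -0.1, 0.7]
opening: 0.514
finger_force: 30.0
```

Emit:
step_arm([
  [0, 0, 0],
  [0, 0, 0],
  [0, 0, 0],
], spin=[0, 0, 0])

```text
clock: 40.8
tool_pos: [500.4, 204.6, 21.1]
eef_rot: [0.0, 1.0, 0.0, -0.0]
contact_force: [-0.0, -0.1, 0.6]
opening: 0.512
finger_force: 30.0
```

Emit:
step_arm([
  [0, 0, -0.3],
  [0, 0, -0.7],
  [0, 0, -0.8],
  [0, 0, -0.4],
  [0.2, 0.851, 0],
], spin=[0, 0, 0, 0, 0])

```text
clock: 41.22
tool_pos: [511.2, 175.2, 113.5]
eef_rot: [-0.002, 1.0, 0.003, 0.004]
contact_force: [1.5, -0.1, 0.6]
opening: 0.509
finger_force: 30.0
```

Emit:
step_arm([
  [0.2, 0.851, 0],
  [0.2, 0.851, 0],
  [0.2, 0.851, 0],
  [0.2, 0.851, 0],
  [0.2, 0.851, 0],
], spin=[0, 0, 0, 0, 0])

```text
clock: 41.63
tool_pos: [548.7, -1.2, 109.1]
eef_rot: [-0.0, 1.0, 0.001, 0.0]
contact_force: [1.2, 0.7, 0.1]
opening: 0.512
finger_force: 30.0
```

Emit:
step_arm([
  [0, 0, 0],
  [0, 0, 0],
  [0, 0, 0],
  [0, 0, 0],
  [0, 0, 0],
], spin=[0, 0, 0, 0, 0])

```text
clock: 42.05
tool_pos: [548.5, 1.3, 109.1]
eef_rot: [-0.0, 1.0, 0.001, 0.0]
contact_force: [0.1, -0.1, -1.9]
opening: 0.508
finger_force: 30.0
```

```bash
python3 - <<'E'
from h import *
at()
s,P=shot("wrist")
for r,p in find(s,P,"disc0",4,.2): print(r["conf"],r["rect"],disc(s,P,r,p),np.median(p,0).round(1))
at()
E
```

```text
t 42.05 tcp [548.5   1.3 109.1] head 0.14 F [ 0.1 -0.1 -1.9] open 44.7 ff 30.0 q [ 0.36  0.28 -0.44 -0.   -0.85  1.21]
0.88 [262.3, 185.4, 88.0, 68.2] (array([ 5.491e+02, -1.000e-01,  6.380e+01,  2.540e+01]), array([134., 137., 159.]), np.float64(39.5)) [569.2  -6.1  24.8]
0.88 [260.2, 224.3, 87.5, 57.3] (array([548.8,   1.9,  45.9, 101.3]), array([136., 139., 161.]), np.float64(71.5)) [556.6   2.3 100.8]
0.54 [275.2, 162.5, 367.7, 305.3] (array([572.6, -10.1, 238.9,  43.5]), array([207., 176., 128.]), np.float64(96.7)) [5.895e+02 4.000e-01 2.430e+01]
t 42.15 tcp [548.6   1.4 109.1] head 0.15 F [-0.5  0.1 -0.6] open 45.2 ff 30.0 q [ 0.36  0.28 -0.44 -0.   -0.85  1.21]
```

Emit:
step_arm([
  [0, 0.03, 0.5],
  [0, 0, 0.4],
  [0, 0, 0.2],
  [0, 0, 0.1],
  [0, 0, 0.06],
], spin=[0, 0, 0, 0, 0])

```text
clock: 42.57
tool_pos: [548.6, -0.5, 58.3]
eef_rot: [0.0, 1.0, 0.001, -0.0]
contact_force: [0.1, 0.2, -0.7]
opening: 0.514
finger_force: 30.0
```

Emit:
step_arm([
  [0, 0, 0.03],
  [0, 0, 0],
  [0, 0, 0],
], spin=[0, 0, 0])

```text
clock: 42.82
tool_pos: [549.1, -0.7, 58.0]
eef_rot: [-0.0, 1.0, 0.001, 0.0]
contact_force: [-0.4, -0.4, -0.3]
opening: 0.51
finger_force: 30.0
```

Emit:
step_arm([
  [0, 0, 0],
  [0, 0, 0],
  [0, 0, 0],
  [0, 0, 0],
  [0, 0, -0.2],
], spin=[0, 0, 0, 0, 0], claw=-0.4)

```text
clock: 43.23
tool_pos: [547.7, -1.1, 64.6]
eef_rot: [0.0, 1.0, 0.0, -0.001]
contact_force: [-0.5, 0.1, 0.1]
opening: 0.699
finger_force: 0.0
```

Emit:
step_arm([
  [0, 0, -0.5],
  [0, 0, -0.9],
  [0, 0, -0.9],
  [0, 0, -0.9],
  [0, 0, -0.8],
], spin=[0, 0, 0, 0, 0])

```text
clock: 43.65
tool_pos: [548.7, -1.0, 228.7]
eef_rot: [-0.0, 1.0, 0.001, 0.001]
contact_force: [1.9, 0.7, -0.7]
opening: 0.698
finger_force: 0.0
```

Emit:
step_arm([
  [-0.9, 0, 0],
  [0, 0, 0],
  [0, 0, 0],
  [0, 0, 0],
], spin=[0, 0, 0, 0], claw=-0.6)

```text
clock: 43.98
tool_pos: [512.8, -0.8, 226.4]
eef_rot: [-0.0, 1.0, 0.001, 0.001]
contact_force: [0.3, 1.0, 0.2]
opening: 0.796
finger_force: 0.0
```

```bash
python3 - <<'E'
from h import *
at()
s,P=shot("wrist")
for lo,hi in [(7,18),(19,31),(32,44),(45,56)]:
    for g in greys(s,P,lo,hi): print(lo,g)
s,P=shot("side")
for g in greys(s,P,7,18): print("side",g)
at()
E
```

```text
t 43.98 tcp [512.8  -0.8 226.4] head 0.08 F [0.3 1.  0.2] open 70.0 ff 0.0 q [ 0.38  0.1  -0.37  0.   -1.1   1.19]
7 [ 5.485e+02 -5.000e-01  5.484e+02 -6.000e-01  8.280e+01  8.190e+01
  1.290e+01  1.618e+03]
7 [ 531.2 -262.4  531.4 -262.1    9.3    7.8   13.    50. ]
7 [ 457.1 -261.6  451.8 -261.5   39.7   31.5   12.7  576. ]
19 [5.487e+02 1.000e-01 5.487e+02 0.000e+00 6.420e+01 6.320e+01 2.490e+01
 8.110e+02]
32 [562.4  11.5 558.2   8.7  45.7  25.2  36.9 184. ]
45 [5.489e+02 3.000e-01 5.488e+02 4.000e-01 4.590e+01 4.490e+01 4.890e+01
 1.666e+03]
side [539.3 -15.1 544.5  -9.1  77.3  57.   12.8 118. ]
side [ 451.8 -263.6  452.  -262.9   40.2   37.    12.4  155. ]
t 44.08 tcp [513.1  -0.8 225.5] head 0.06 F [-0.2  0.3 -0. ] open 70.3 ff 0.0 q [ 0.38  0.1  -0.37  0.   -1.1   1.19]
```

Emit:
step_arm([
  [-0.191, 0.816, 0],
  [-0.191, 0.816, 0],
  [-0.191, 0.816, 0],
  [-0.191, 0.816, 0],
  [-0.191, 0.816, 0],
], spin=[0, 0, 0, 0, 0], claw=-0.5)

```text
clock: 44.5
tool_pos: [474.5, -165.6, 225.0]
eef_rot: [0.0, 1.0, 0.001, -0.001]
contact_force: [1.3, -0.2, 1.1]
opening: 0.749
finger_force: 0.0
```

Emit:
step_arm([
  [-0.191, 0.816, 0],
  [-0.191, 0.816, 0],
  [-0.191, 0.816, 0],
  [0, 0, 0.9],
  [0, 0, 0.9],
], spin=[0, 0, 0, 0, 0])

```text
clock: 44.92
tool_pos: [452.9, -264.5, 153.7]
eef_rot: [0.001, 1.0, -0.001, 0.002]
contact_force: [0.1, 0.5, -1.5]
opening: 0.75
finger_force: 0.0
```

Emit:
step_arm([
  [0, 0, 0.9],
  [0, 0, 0.6],
  [0, 0, 0],
  [0, 0, 0],
  [0, 0, 0],
], spin=[0, 0, 0, 0, 0])

```text
clock: 45.33
tool_pos: [453.0, -262.5, 94.5]
eef_rot: [0.0, 1.0, 0.001, 0.0]
contact_force: [-0.1, 1.0, 1.0]
opening: 0.749
finger_force: 0.0
```

```bash
python3 - <<'E'
from h import *
at()
s,P=shot("wrist")
for g in greys(s,P,5,18): print(g)
at()
E
```

```text
t 45.33 tcp [ 453.  -262.5   94.5] head 0.09 F [-0.1  1.   1. ] open 65.9 ff 0.0 q [-0.15  0.26 -0.51  0.   -0.79  1.72]
[ 531.2 -263.3  531.3 -263.3   10.3    9.8   13.2  169. ]
[ 452.1 -262.8  452.  -262.8   39.2   38.5   12.9 2128. ]
t 45.38 tcp [ 453.3 -262.4   95.1] head 0.09 F [ 0.4 -0.4  0.4] open 66.4 ff 0.0 q [-0.15  0.26 -0.51  0.   -0.79  1.72]
```

Emit:
step_arm([
  [-0.025, 0, 0.7],
  [0, 0, 0.5],
  [0, 0, 0.3],
  [0, 0, 0.18],
  [0, 0, 0.1],
], spin=[0, 0, 0, 0, 0])

```text
clock: 45.8
tool_pos: [451.7, -262.2, 22.8]
eef_rot: [0.0, 1.0, 0.001, 0.001]
contact_force: [-0.9, 0.0, 0.5]
opening: 0.75
finger_force: 0.0
```

Emit:
step_arm([
  [0, 0, 0.06],
  [0, 0, 0],
  [0, 0, 0],
], spin=[0, 0, 0])

```text
clock: 46.05
tool_pos: [451.5, -262.2, 20.7]
eef_rot: [0.0, 1.0, 0.001, 0.001]
contact_force: [0.2, 0.1, 0.1]
opening: 0.755
finger_force: 0.0
```

Emit:
step_arm([
  [0, 0, 0],
  [0, 0, 0],
  [0, 0, 0],
  [0, 0, 0],
  [0, 0, 0],
], spin=[0, 0, 0, 0, 0], claw=1)

```text
clock: 46.47
tool_pos: [450.9, -262.1, 20.0]
eef_rot: [0.0, 1.0, 0.001, 0.0]
contact_force: [0.3, 0.1, 2.6]
opening: 0.446
finger_force: 30.0
```

Emit:
step_arm([
  [0, 0, 0],
  [0, 0, 0],
  [0, 0, 0],
], spin=[0, 0, 0])

```text
clock: 46.72
tool_pos: [450.9, -262.1, 20.0]
eef_rot: [0.0, 1.0, 0.001, 0.0]
contact_force: [-0.9, 0.4, 3.5]
opening: 0.448
finger_force: 30.0
```

Emit:
step_arm([
  [0, 0, -0.3],
  [0, 0, -0.8],
  [0, 0, -0.8],
  [0, 0, -0.4],
  [0.3025, -0.82, 0],
], spin=[0, 0, 0, 0, 0])

```text
clock: 47.13
tool_pos: [463.9, -232.1, 115.5]
eef_rot: [0.001, 1.0, -0.001, 0.003]
contact_force: [2.1, 0.4, -1.2]
opening: 0.442
finger_force: 30.0
```

Emit:
step_arm([
  [0.3025, -0.82, 0],
  [0.3025, -0.82, 0],
  [0.3025, -0.82, 0],
  [0.3025, -0.82, 0],
  [0.3025, -0.82, 0],
], spin=[0, 0, 0, 0, 0])

```text
clock: 47.55
tool_pos: [523.3, -63.5, 111.8]
eef_rot: [-0.0, 1.0, 0.0, -0.0]
contact_force: [0.3, -0.8, -0.8]
opening: 0.443
finger_force: 30.0
```

Emit:
step_arm([
  [0.3025, -0.82, 0],
  [0.3025, -0.82, 0],
  [0, 0, 0],
  [0, 0, 0],
  [0, 0, 0],
], spin=[0, 0, 0, 0, 0])

```text
clock: 47.97
tool_pos: [546.8, 0.5, 111.3]
eef_rot: [0.0, 1.0, 0.001, -0.001]
contact_force: [-0.4, 0.4, -0.6]
opening: 0.441
finger_force: 30.0
```

Emit:
step_arm([
  [0, 0, 0],
  [0, 0, 0],
], spin=[0, 0])

```text
clock: 48.13
tool_pos: [546.9, -0.5, 111.8]
eef_rot: [0.0, 1.0, -0.0, -0.0]
contact_force: [-0.3, 0.7, -0.4]
opening: 0.447
finger_force: 30.0
```

```bash
python3 - <<'E'
from h import *
at()
s,P=shot("wrist")
for r,p in find(s,P,"disc0",4,.2): print(r["conf"],r["rect"],disc(s,P,r,p),np.median(p,0).round(1))
for lo,hi in [(19,31),(32,44),(45,56)]:
    for g in greys(s,P,lo,hi): print(lo,g)
at()
E
```

```text
t 48.13 tcp [ 5.469e+02 -5.000e-01  1.118e+02] head -0.02 F [-0.3  0.7 -0.4] open 39.4 ff 30.0 q [ 0.36  0.27 -0.44 -0.   -0.85  1.21]
0.83 [257.8, 187.6, 72.6, 46.0] (array([549.9,   1. ,  51.3,  37.2]), array([126., 128., 147.]), np.float64(26.2)) [568.4   4.8  36.6]
0.79 [259.1, 185.3, 84.2, 70.2] (array([5.489e+02, 1.000e-01, 6.350e+01, 2.530e+01]), array([137., 140., 162.]), np.float64(38.9)) [568.6  -5.8  24.7]
0.75 [260.3, 190.1, 69.4, 48.1] (array([5.499e+02, 2.000e-01, 4.590e+01, 4.940e+01]), array([138., 141., 163.]), np.float64(48.2)) [ 5.594e+02 -1.000e-01  4.880e+01]
0.66 [258.6, 227.2, 78.6, 53.3] (array([5.484e+02, 2.000e-01, 3.960e+01, 1.050e+02]), array([138., 141., 163.]), np.float64(64.1)) [5.544e+02 4.000e-01 1.045e+02]
19 [ 5.543e+02 -6.000e-01  5.490e+02 -1.000e-01  6.380e+01  5.680e+01
  2.480e+01  1.302e+03]
32 [ 561.1 -119.7  560.  -120.7   49.1   15.4   41.7  324. ]
32 [560.9   5.9 554.    3.4  49.9  33.2  36.8 580. ]
32 [556.5 -22.6 556.4 -22.7   7.4   4.1  36.8  31. ]
45 [5.556e+02 1.000e-01 5.494e+02 2.000e-01 4.550e+01 3.690e+01 4.890e+01
 1.816e+03]
t 48.23 tcp [ 5.470e+02 -5.000e-01  1.119e+02] head -0.02 F [ 0.1 -0.7  0. ] open 38.7 ff 30.0 q [ 0.36  0.27 -0.44 -0.   -0.85  1.21]
```

Emit:
step_arm([
  [0.005, 0, 0.4],
  [0, 0, 0.3],
  [0, 0, 0.2],
  [0, 0, 0.1],
  [0, 0, 0.06],
], spin=[0, 0, 0, 0, 0])

```text
clock: 48.65
tool_pos: [547.3, 0.0, 69.0]
eef_rot: [0.0, 1.0, 0.0, -0.0]
contact_force: [0.0, -0.4, -0.1]
opening: 0.447
finger_force: 30.0
```

Emit:
step_arm([
  [0, 0, 0.03],
  [0, 0, 0],
  [0, 0, 0],
], spin=[0, 0, 0])

```text
clock: 48.9
tool_pos: [547.8, 0.5, 68.7]
eef_rot: [-0.0, 1.0, 0.001, 0.0]
contact_force: [-0.7, -0.1, -0.1]
opening: 0.445
finger_force: 30.0
```

Emit:
step_arm([
  [0, 0, 0],
  [0, 0, 0],
  [0, 0, 0],
  [0, 0, 0],
  [0, 0, -0.2],
], spin=[0, 0, 0, 0, 0], claw=-0.3)

```text
clock: 49.32
tool_pos: [546.6, 0.3, 75.3]
eef_rot: [0.0, 1.0, 0.0, -0.001]
contact_force: [-0.8, -0.5, -1.2]
opening: 0.648
finger_force: 0.0
```

Emit:
step_arm([
  [0, 0, -0.5],
  [0, 0, -0.9],
  [0, 0, -0.9],
  [0, 0, -0.9],
  [0, 0, -0.6],
], spin=[0, 0, 0, 0, 0])

```text
clock: 49.73
tool_pos: [548.4, 0.4, 232.9]
eef_rot: [-0.0, 1.0, 0.001, 0.002]
contact_force: [0.6, -0.2, 0.9]
opening: 0.648
finger_force: 0.0
```

Emit:
step_arm([
  [-0.9, 0, 0],
  [0, 0, 0],
  [0, 0, 0],
  [0, 0, 0],
], spin=[0, 0, 0, 0], claw=1)

```text
clock: 50.07
tool_pos: [511.6, 0.5, 229.0]
eef_rot: [-0.0, 1.0, 0.001, 0.001]
contact_force: [1.0, -0.4, 1.3]
opening: 0.41
finger_force: 0.0
```

```bash
python3 - <<'E'
from h import *
at()
s,P=shot("wrist"); cv2.imwrite("pics/w5.png",s["img"][:,:,::-1])
for lo,hi in [(19,31),(32,44),(45,56),(57,70)]:
    for g in greys(s,P,lo,hi): print(lo,g)
E
```

```text
t 50.07 tcp [5.116e+02 5.000e-01 2.290e+02] head 0.08 F [ 1.  -0.4  1.3] open 36.1 ff 0.0 q [ 0.39  0.1  -0.37  0.   -1.11  1.19]
19 [5.486e+02 0.000e+00 5.484e+02 1.000e-01 6.410e+01 6.310e+01 2.480e+01
 8.130e+02]
19 [ 320.1 -291.5  319.  -290.5   36.2   29.3   20.5  362. ]
32 [563.3  11.9 560.1   9.3  43.5  23.1  36.9 167. ]
45 [568.1   8.5 567.8   8.4  12.2   6.3  48.9  42. ]
45 [557.8 -12.6 555.5 -10.   37.3  20.1  48.8 157. ]
57 [ 548.5    1.6  548.5    1.5   40.1   39.1   60.9 1330. ]
```

View pics/w5.png

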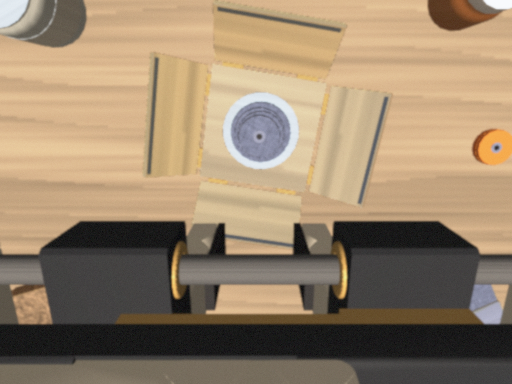

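The stack is centred and the discs are concentric at (260,130). Next are the sides, +x first. The gripper is closed and turned to the case's heading, so I can push the edge from outside.

Emit:
step_arm([
  [0, 0, 0],
  [0, 0, 0],
  [0.882, -0.024, 0],
  [0.882, -0.024, 0],
  [0.882, -0.024, 0],
], spin=[0.15, 0.153, 0, 0, 0])

```text
clock: 50.53
tool_pos: [618.3, -13.6, 228.1]
eef_rot: [0.0, 0.997, -0.078, 0.0]
contact_force: [0.8, 0.7, 0.1]
opening: 0.019
finger_force: 0.0
```

Emit:
step_arm([
  [0.882, -0.024, 0],
  [0.882, -0.024, 0],
  [0, 0, 0.9],
  [0, 0, 0.9],
  [0, 0, 0.9],
], spin=[0, 0, 0, 0, 0])

```text
clock: 50.95
tool_pos: [687.5, -22.9, 117.7]
eef_rot: [0.0, 0.997, -0.079, -0.0]
contact_force: [0.5, 0.6, -1.2]
opening: 0.005
finger_force: 0.0
```

Emit:
step_arm([
  [0, 0, 0.9],
  [0, 0, 0.5],
  [0, 0, 0.225],
  [0, 0, 0],
  [0, 0, 0],
], spin=[0, 0, 0, 0, 0])

```text
clock: 51.37
tool_pos: [687.3, -22.7, 55.4]
eef_rot: [0.0, 0.997, -0.079, -0.0]
contact_force: [0.1, 0.5, 0.1]
opening: 0.005
finger_force: 0.0
```

```bash
cat >> h.py <<'E'
C=np.array([548.4,-.3]); b=np.radians(-9); EX=np.array([np.cos(b),np.sin(b)]); EY=np.array([-np.sin(b),np.cos(b)])
def uv():
    o=at(); d=o["tool_pos"][:2]-C; f=o["contact_force"][:2]; print("u,v,z",np.round([d@EX,d@EY,o["tool_pos"][2]],1),"Fuv",np.round([f@EX,f@EY],1))
E
python3 -c "
from h import *
uv()"
```

```text
t 51.37 tcp [687.3 -22.7  55.4] head -9.02 F [0.1 0.5 0.1] open 0.4 ff 0.0 q [ 0.25  0.54 -0.17  0.   -0.87  1.16]
u,v,z [140.7  -0.4  55.4] Fuv [0.  0.5]
```

Emit:
step_arm([
  [-0.47, 0, 0],
  [0, 0, 0],
  [-0.215, 0, -0.17],
  [-0.213, 0, -0.14],
  [0, 0, 0],
], spin=[0, 0, 0, 0, 0])

```text
clock: 51.78
tool_pos: [650.9, -16.5, 70.4]
eef_rot: [-0.0, 0.997, -0.079, 0.001]
contact_force: [-0.9, 0.2, -0.0]
opening: 0.002
finger_force: 0.0
```

```bash
cat >> h.py <<'E'
def flaps(names=("scene","side")):
    """angle of each side from the points lying in its slab, in case coordinates"""
    for n in names:
        s,P=shot(n); d=P[...,:2]-C; u=d@EX; v=d@EY; z=P[...,2]
        res=[]
        for a,w in [(u,v),(v,u),(-u,v),(-v,u)]:
            m=(np.abs(w)<45)&(a>58)&(a<140)&(z>25)&(z<80)
            # keep plywood-coloured
            im=s["img"].astype(int); m&=(im[...,0]>im[...,2]+15)
            if m.sum()<15: res.append(None); continue
            res.append((round(float(np.median(np.arctan2(z[m]-4,a[m]-66))),2),round(float(np.percentile(z[m],97)),1),int(m.sum())))
        print(n,res)
E
python3 -c "
from h import *
uv();flaps()"
```

```text
t 51.78 tcp [650.9 -16.5  70.4] head -9.02 F [-0.9  0.2 -0. ] open 0.2 ff 0.0 q [ 0.27  0.47 -0.25 -0.   -0.85  1.14]
u,v,z [103.7   0.   70.4] Fuv [-0.9  0. ]
scene [(1.05, 77.4, 231), (0.83, 51.8, 26), (0.68, 41.2, 312), (0.62, 41.8, 254)]
side [(1.26, 72.3, 291), (0.88, 54.5, 352), (0.68, 45.3, 210), (0.65, 44.9, 167)]
```

Emit:
step_arm([
  [-0.228, 0, -0.095],
  [-0.24, 0, -0.06],
  [-0.15, 0, -0.02],
  [-0.06, 0, 0],
  [0, 0, 0],
], spin=[0, 0, 0, 0, 0])

```text
clock: 52.3
tool_pos: [627.7, -12.7, 75.5]
eef_rot: [-0.0, 0.997, -0.078, 0.004]
contact_force: [14.5, -4.7, -8.7]
opening: 0.01
finger_force: 7.4
```

```bash
python3 -c "
from h import *
uv();flaps()"
```

```text
t 52.3 tcp [627.7 -12.7  75.5] head -8.96 F [14.5 -4.7 -8.7] open 0.9 ff 7.4 q [ 0.29  0.43 -0.3   0.   -0.83  1.12]
u,v,z [80.3  0.2 75.5] Fuv [15.1 -2.4]
scene [(1.42, 78.1, 392), (0.85, 52.0, 108), (0.68, 41.3, 254), (0.63, 41.4, 258)]
side [(1.61, 74.7, 186), (0.89, 54.6, 364), (0.69, 45.4, 211), (0.65, 44.3, 163)]
```

Emit:
step_arm([
  [-0.05, 0, 0],
  [0, 0, 0],
  [0, 0, 0],
], spin=[0, 0, 0])

```text
clock: 52.65
tool_pos: [627.5, -12.5, 75.7]
eef_rot: [-0.0, 0.997, -0.078, 0.005]
contact_force: [20.1, -8.7, -11.4]
opening: 0.008
finger_force: 10.3
```

Emit:
step_arm([
  [0.3, 0, 0],
  [0.4, 0, 0],
  [0, 0, -0.8],
  [0, 0, -0.9],
  [0, 0, 0],
], spin=[0, 0, 0, 0, 0])

```text
clock: 53.07
tool_pos: [652.9, -16.6, 149.3]
eef_rot: [-0.0, 0.997, -0.078, 0.004]
contact_force: [2.0, 0.0, 2.3]
opening: 0.005
finger_force: 0.0
```

```bash
python3 -c "
from h import *
uv();flaps()"
```

```text
t 53.07 tcp [652.9 -16.6 149.3] head -8.96 F [2.  0.  2.3] open 0.4 ff 0.0 q [ 0.27  0.39 -0.17  0.   -1.    1.14]
u,v,z [105.8   0.2 149.3] Fuv [2.  0.3]
scene [(1.45, 69.9, 470), (0.84, 52.0, 224), (0.68, 41.7, 109), (0.63, 42.3, 259)]
side [(1.61, 73.2, 179), (0.88, 54.7, 357), (0.68, 45.4, 203), (0.65, 44.6, 166)]
```

Emit:
step_arm([
  [-0.529, -0.75, 0],
  [-0.529, -0.75, 0],
  [-0.529, -0.75, 0],
  [-0.529, -0.75, 0],
  [-0.529, -0.75, 0],
], spin=[0, 0, 0, 0, 0])

```text
clock: 53.58
tool_pos: [566.8, 148.7, 141.5]
eef_rot: [0.001, 0.997, -0.079, -0.001]
contact_force: [0.4, 0.9, -0.2]
opening: 0.005
finger_force: 0.0
```

Emit:
step_arm([
  [0, 0, 0.9],
  [0, 0, 0.8],
  [0, 0, 0.45],
  [0, 0, 0.225],
  [0, 0, 0],
], spin=[0, 0, 0, 0, 0])

```text
clock: 54.0
tool_pos: [566.9, 147.0, 44.9]
eef_rot: [0.002, 0.997, -0.079, -0.002]
contact_force: [-0.2, -0.2, 0.3]
opening: 0.009
finger_force: 0.0
```

Emit:
step_arm([
  [0, 0.2, 0],
  [0, 0.15, 0],
  [0, 0.1, -0.05],
  [0, 0, 0],
], spin=[0, 0, 0, 0])

```text
clock: 54.33
tool_pos: [566.6, 129.3, 51.2]
eef_rot: [-0.001, 0.997, -0.079, 0.001]
contact_force: [0.3, -0.3, 0.3]
opening: 0.0
finger_force: 0.0
```

```bash
python3 -c "
from h import *
uv();flaps(['side'])"
```

```text
t 54.33 tcp [566.6 129.3  51.2] head -9.1 F [ 0.3 -0.3  0.3] open 0.0 ff 0.0 q [ 0.56  0.4  -0.43  0.   -0.74  0.85]
u,v,z [ -2.3 130.9  51.2] Fuv [ 0.4 -0.2]
side [(1.61, 72.1, 175), (0.89, 52.0, 290), (0.69, 45.6, 211), (0.65, 44.4, 163)]
```

Emit:
step_arm([
  [0, 0.15, 0],
  [0, 0.2, -0.12],
  [0, 0.21, -0.12],
  [0, 0, 0],
], spin=[0, 0, 0, 0])

```text
clock: 54.72
tool_pos: [564.2, 109.0, 62.0]
eef_rot: [-0.002, 0.997, -0.078, 0.002]
contact_force: [-3.5, 6.3, 12.4]
opening: 0.003
finger_force: 8.6
```

```bash
python3 -c "
from h import *
uv();flaps(['side'])"
```

```text
t 54.72 tcp [564.2 109.   62. ] head -9.0 F [-3.5  6.3 12.4] open 0.2 ff 8.6 q [ 0.53  0.37 -0.44 -0.   -0.76  0.88]
u,v,z [ -1.5 110.4  62. ] Fuv [-4.5  5.7]
side [(1.61, 72.1, 182), (1.21, 63.7, 308), (0.69, 45.3, 209), (0.65, 43.9, 168)]
```

Emit:
step_arm([
  [0, 0.2, -0.14],
  [0, 0.22, -0.1],
  [0, 0.2, -0.06],
  [0, 0.08, 0],
  [0, 0, 0],
], spin=[0, 0, 0, 0, 0])

```text
clock: 55.18
tool_pos: [559.0, 82.7, 71.9]
eef_rot: [-0.003, 0.997, -0.079, 0.001]
contact_force: [-3.9, 17.4, 2.3]
opening: -0.001
finger_force: 8.0
```

```bash
python3 -c "
from h import *
uv();flaps(['side'])"
```

```text
t 55.18 tcp [559.   82.7  71.9] head -9.11 F [-3.9 17.4  2.3] open -0.1 ff 8.0 q [ 0.49  0.35 -0.45 -0.   -0.77  0.92]
u,v,z [-2.5 83.6 71.9] Fuv [-6.5 16.6]
side [(1.61, 71.8, 178), (1.63, 71.2, 253), (0.68, 45.4, 210), (0.65, 44.3, 162)]
```

Emit:
step_arm([
  [0, 0.05, 0],
  [0, 0, 0],
  [0, 0, 0],
], spin=[0, 0, 0])

```text
clock: 55.48
tool_pos: [559.1, 82.4, 72.0]
eef_rot: [-0.003, 0.997, -0.079, 0.002]
contact_force: [-5.8, 23.8, 3.8]
opening: 0.007
finger_force: 11.5
```

Emit:
step_arm([
  [0, -0.3, 0],
  [0, -0.3, 0],
  [0, 0, -0.9],
  [0, 0, -0.9],
  [0, 0, -0.2],
], spin=[0, 0, 0, 0, 0])

```text
clock: 55.9
tool_pos: [564.1, 102.7, 156.3]
eef_rot: [-0.001, 0.997, -0.078, 0.003]
contact_force: [0.8, 0.1, 0.5]
opening: -0.0
finger_force: 0.0
```

Emit:
step_arm([
  [-0.718, 0.516, 0],
  [-0.718, 0.516, 0],
  [-0.718, 0.516, 0],
  [-0.718, 0.516, 0],
  [-0.718, 0.516, 0],
], spin=[0, 0, 0, 0, 0])

```text
clock: 56.32
tool_pos: [401.9, 21.4, 150.7]
eef_rot: [0.001, 0.997, -0.079, -0.0]
contact_force: [-0.3, 0.7, 0.7]
opening: 0.008
finger_force: 0.0
```

Emit:
step_arm([
  [0, 0, 0],
  [0, 0, 0],
  [0, 0, 0],
], spin=[0, 0, 0])

```text
clock: 56.57
tool_pos: [404.1, 22.7, 151.7]
eef_rot: [-0.0, 0.997, -0.079, 0.001]
contact_force: [0.7, -0.5, -0.1]
opening: 0.003
finger_force: 0.0
```

```bash
python3 -c "
from h import *
uv();flaps(['side','scene'])"
```

```text
t 56.57 tcp [404.1  22.7 151.7] head -9.04 F [ 0.7 -0.5 -0.1] open 0.3 ff 0.0 q [ 0.55 -0.01 -0.68  0.   -0.9   0.86]
u,v,z [-146.1    0.2  151.7] Fuv [ 0.8 -0.4]
side [(1.61, 72.8, 181), (1.62, 71.4, 336), (0.68, 45.1, 213), (0.65, 44.7, 162)]
scene [(1.45, 70.1, 474), (1.61, 70.1, 252), (0.68, 41.4, 325), (0.63, 42.4, 254)]
```

Emit:
step_arm([
  [0, 0, 0.9],
  [0, 0, 0.8],
  [0, 0, 0.6],
  [0, 0, 0.3],
  [0, 0, 0.08],
], spin=[0, 0, 0, 0, 0])

```text
clock: 57.08
tool_pos: [402.8, 22.3, 41.5]
eef_rot: [0.002, 0.997, -0.079, -0.002]
contact_force: [-0.7, 0.1, 0.2]
opening: 0.004
finger_force: 0.0
```

Emit:
step_arm([
  [0, 0, 0],
  [0, 0, 0],
  [0.2, 0, 0],
  [0.12, 0, 0],
  [0, 0, 0],
], spin=[0, 0, 0, 0, 0])

```text
clock: 57.5
tool_pos: [417.8, 21.1, 44.8]
eef_rot: [-0.0, 0.997, -0.079, 0.001]
contact_force: [-0.0, -0.2, 0.4]
opening: 0.006
finger_force: 0.0
```

Emit:
step_arm([
  [0.15, 0, -0.2],
  [0.175, 0, -0.175],
  [0, 0, 0],
], spin=[0, 0, 0])

```text
clock: 57.75
tool_pos: [430.8, 19.0, 60.5]
eef_rot: [-0.0, 0.997, -0.079, 0.001]
contact_force: [-1.7, 0.1, 1.8]
opening: 0.005
finger_force: 0.6
```

```bash
python3 -c "
from h import *
uv();flaps(['side','scene'])"
```

```text
t 57.75 tcp [430.8  19.   60.5] head -9.03 F [-1.7  0.1  1.8] open 0.4 ff 0.6 q [ 0.51  0.18 -0.75  0.   -0.65  0.91]
u,v,z [-119.2    0.6   60.5] Fuv [-1.7 -0.1]
side [(1.61, 72.1, 185), (1.62, 71.4, 338), (1.01, 57.0, 37), (0.65, 45.0, 166)]
scene [(1.45, 69.7, 469), (1.61, 70.2, 250), (1.0, 74.2, 563), (0.62, 41.9, 249)]
```

Emit:
step_arm([
  [0.2, 0, -0.15],
  [0.22, 0, -0.12],
  [0.23, 0, -0.085],
  [0.24, 0, -0.05],
  [0.13, 0, -0.01],
], spin=[0, 0, 0, 0, 0])

```text
clock: 58.27
tool_pos: [470.9, 12.3, 76.0]
eef_rot: [-0.0, 0.997, -0.079, 0.0]
contact_force: [-19.3, 8.8, 16.5]
opening: 0.006
finger_force: 10.4
```

Emit:
step_arm([
  [0.05, 0, 0],
  [0, 0, 0],
  [0, 0, 0],
], spin=[0, 0, 0])

```text
clock: 58.52
tool_pos: [470.3, 11.8, 75.1]
eef_rot: [0.0, 0.997, -0.079, -0.002]
contact_force: [-8.5, 2.8, 5.3]
opening: 0.003
finger_force: 4.1
```

```bash
python3 -c "
from h import *
uv();flaps(['side','scene'])"
```

```text
t 58.52 tcp [470.3  11.8  75.1] head -9.1 F [-8.5  2.8  5.3] open 0.2 ff 4.1 q [ 0.44  0.21 -0.64 -0.   -0.72  0.97]
u,v,z [-79.   -0.3  75.1] Fuv [-8.8  1.5]
side [(1.61, 73.2, 176), (1.62, 71.9, 170), (1.52, 71.1, 41), (0.65, 44.3, 161)]
scene [(1.45, 70.0, 469), (1.61, 70.5, 257), (1.68, 76.8, 462), (0.63, 42.0, 251)]
```

Emit:
step_arm([
  [0.06, 0, 0],
  [0, 0, 0],
  [0, 0, 0],
], spin=[0, 0, 0])

```text
clock: 58.87
tool_pos: [470.7, 11.4, 74.9]
eef_rot: [0.0, 0.997, -0.079, -0.003]
contact_force: [-16.5, 8.6, 11.9]
opening: 0.005
finger_force: 8.7
```

Emit:
step_arm([
  [-0.3, 0, 0],
  [-0.4, 0, 0],
  [0, 0, -0.9],
  [0, 0, -0.9],
  [0, 0, -0.1],
], spin=[0, 0, 0, 0, 0])

```text
clock: 59.28
tool_pos: [449.9, 17.2, 157.3]
eef_rot: [-0.002, 0.997, -0.078, 0.004]
contact_force: [2.3, -0.1, 1.5]
opening: 0.008
finger_force: 0.0
```

Emit:
step_arm([
  [0.53, 0.76, 0],
  [0.53, 0.76, 0],
  [0.53, 0.76, 0],
  [0.53, 0.76, 0],
  [0.53, 0.76, 0],
], spin=[0, 0, 0, 0, 0])

```text
clock: 59.7
tool_pos: [528.5, -152.5, 151.9]
eef_rot: [-0.0, 0.997, -0.078, 0.001]
contact_force: [1.1, 2.2, 0.2]
opening: 0.006
finger_force: 0.0
```

Emit:
step_arm([
  [0, 0, 0],
  [0, 0, 0],
  [0, 0, 0],
], spin=[0, 0, 0])

```text
clock: 59.95
tool_pos: [527.0, -151.0, 151.2]
eef_rot: [-0.0, 0.997, -0.079, -0.0]
contact_force: [0.1, 0.8, 0.1]
opening: 0.006
finger_force: 0.0
```

```bash
python3 -c "
from h import *
uv();flaps(['side','scene'])"
```

```text
t 59.95 tcp [ 527.  -151.   151.2] head -9.11 F [0.1 0.8 0.1] open 0.5 ff 0.0 q [ 0.08  0.23 -0.4  -0.   -0.94  1.33]
u,v,z [   2.5 -152.2  151.2] Fuv [-0.1  0.8]
side [None, (1.62, 72.0, 306), (1.53, 72.4, 143), (0.65, 43.4, 161)]
scene [(1.45, 69.6, 474), (1.61, 70.3, 257), (1.69, 69.6, 409), (0.63, 42.1, 262)]
```

Emit:
step_arm([
  [0, 0, 0.9],
  [0, 0, 0.8],
  [0, 0, 0.6],
  [0, 0, 0.3],
  [0, 0, 0.1],
], spin=[0, 0, 0, 0, 0])

```text
clock: 60.47
tool_pos: [525.4, -149.5, 41.7]
eef_rot: [0.0, 0.997, -0.078, -0.002]
contact_force: [-0.9, 0.3, -0.4]
opening: 0.004
finger_force: 0.0
```

Emit:
step_arm([
  [0, 0, 0],
  [0, 0, 0],
  [0, -0.25, 0],
  [0, -0.15, 0],
  [0, 0, 0],
], spin=[0, 0, 0, 0, 0])

```text
clock: 60.88
tool_pos: [530.2, -136.4, 46.4]
eef_rot: [0.002, 0.997, -0.078, 0.001]
contact_force: [-3.0, -16.5, 12.5]
opening: 0.007
finger_force: 8.6
```

Emit:
step_arm([
  [0, -0.15, -0.2],
  [0, -0.175, -0.18],
  [0, 0, 0],
], spin=[0, 0, 0])

```text
clock: 61.13
tool_pos: [533.2, -121.8, 62.0]
eef_rot: [0.0, 0.997, -0.078, 0.002]
contact_force: [0.4, -2.0, 2.0]
opening: 0.003
finger_force: 1.4
```

```bash
python3 -c "
from h import *
uv();flaps(['side','scene'])"
```

```text
t 61.13 tcp [ 533.2 -121.8   62. ] head -9.0 F [ 0.4 -2.   2. ] open 0.2 ff 1.4 q [ 0.13  0.34 -0.5   0.   -0.73  1.28]
u,v,z [   4.  -122.4   62. ] Fuv [ 0.7 -1.9]
side [None, (1.62, 71.7, 175), (1.53, 73.0, 148), (0.93, 63.4, 59)]
scene [(1.45, 69.7, 472), (1.61, 70.0, 247), (1.69, 69.6, 161), (0.97, 78.4, 246)]
```

Emit:
step_arm([
  [0, -0.2, -0.15],
  [0, -0.22, -0.12],
  [0, -0.23, -0.09],
  [0, -0.22, -0.05],
  [0, -0.12, -0.01],
], spin=[0, 0, 0, 0, 0])

```text
clock: 61.65
tool_pos: [537.1, -83.6, 75.9]
eef_rot: [0.002, 0.997, -0.078, -0.001]
contact_force: [3.3, -39.1, -4.1]
opening: 0.005
finger_force: 19.0
```

Emit:
step_arm([
  [0, -0.05, 0],
  [0, 0, 0],
  [0, 0, 0],
], spin=[0, 0, 0])

```text
clock: 61.9
tool_pos: [537.2, -84.1, 75.9]
eef_rot: [0.003, 0.997, -0.078, -0.001]
contact_force: [1.6, -26.5, 1.3]
opening: 0.003
finger_force: 13.0
```

```bash
python3 -c "
from h import *
uv();flaps(['side','scene'])"
```

```text
t 61.9 tcp [537.2 -84.1  75.9] head -8.97 F [  1.6 -26.5   1.3] open 0.3 ff 13.0 q [ 0.21  0.32 -0.49  0.01 -0.77  1.2 ]
u,v,z [  2.1 -84.5  75.9] Fuv [  5.7 -25.9]
side [None, (1.63, 72.4, 178), (1.53, 72.9, 143), (1.52, 73.2, 184)]
scene [(1.45, 70.0, 468), (1.61, 69.8, 252), (1.71, 68.4, 123), (1.52, 79.0, 192)]
```

Emit:
step_arm([
  [0, 0.3, 0],
  [0, 0.4, 0],
  [0, 0, -0.9],
  [0, 0, -0.9],
  [0, 0, -0.9],
], spin=[0, 0, 0, 0, 0])

```text
clock: 62.42
tool_pos: [533.2, -108.2, 184.5]
eef_rot: [0.0, 0.997, -0.079, -0.001]
contact_force: [0.9, 0.7, 1.1]
opening: 0.002
finger_force: 0.0
```

Emit:
step_arm([
  [-0.3, -0.6, -0.6],
  [-0.3, -0.6, -0.6],
  [-0.3, -0.6, -0.2],
  [-0.1, -0.6, 0],
  [0, -0.3, 0],
], spin=[0, 0, 0, 0, 0])

```text
clock: 62.83
tool_pos: [511.0, 7.3, 240.9]
eef_rot: [-0.001, 0.997, -0.078, 0.001]
contact_force: [0.3, -0.1, -0.5]
opening: 0.004
finger_force: 0.0
```

Emit:
step_arm([
  [0, 0, 0],
  [0, 0, 0],
  [0, 0, 0],
  [0, 0, 0],
], spin=[0, 0, 0, 0])

```text
clock: 63.17
tool_pos: [511.0, 3.8, 239.1]
eef_rot: [0.0, 0.997, -0.079, -0.001]
contact_force: [-0.1, -0.1, -0.7]
opening: 0.002
finger_force: 0.0
```

```bash
python3 - <<'E'
from h import *
uv();flaps(['side','scene'])
s,P=shot("wrist")
w=s["img"][:,:,::-1]
# outer edge of each side's top (z>60): near-vertical panels -> radial position of top points
d=P[...,:2]-C; u=d@EX; v=d@EY; z=P[...,2]
for nm,a,o in [("E",u,v),("N",v,u),("W",-u,v),("S",-v,u)]:
    m=(a>50)&(a<100)&(np.abs(o)<55)&(z>62)&(z<80); print(nm,m.sum(),np.round(np.nanpercentile(a[m],[5,50,95]),1) if m.any() else None, np.round(np.median(z[m]),1) if m.any() else None)
for lo,hi in [(19,31),(32,44),(45,56),(57,70)]:
    for g in greys(s,P,lo,hi):
        if abs(g[0]-548)<60 and abs(g[1])<60: print(lo,g)
s2,P2=shot("side")
for r,p in find(s2,P2,"block",1): print("block",r["conf"],np.median(p,0).round())
cv2.imwrite("pics/f.png",cv2.resize(np.hstack([w,cv2.resize(s2["img"][110:270,150:363,::-1],(512,384))]),(800,300)))
E
```

```text
t 63.17 tcp [511.    3.8 239.1] head -9.07 F [-0.1 -0.1 -0.7] open 0.2 ff 0.0 q [ 0.39  0.09 -0.35 -0.   -1.13  1.02]
u,v,z [-37.6  -1.8 239.1] Fuv [-0.1 -0.1]
side [(1.61, 72.1, 171), (1.62, 72.2, 339), (1.54, 72.9, 144), (1.52, 71.0, 352)]
scene [(1.45, 70.0, 471), (1.61, 70.6, 259), (1.68, 69.6, 400), (1.53, 70.5, 224)]
E 1045 [62.5 65.4 68.9] 70.6
N 932 [62.8 65.1 68.6] 70.7
W 842 [62.8 64.6 68.2] 70.5
S 917 [62.5 64.9 68.4] 70.5
19 [ 5.493e+02 -5.000e-01  5.486e+02  1.000e-01  6.380e+01  6.200e+01
  2.490e+01  6.770e+02]
19 [525.4  17.2 525.9  16.8  23.9  11.3  25.   71. ]
32 [563.4   7.8 558.1   5.6  47.5  27.5  36.8 177. ]
45 [564.2  -8.2 562.3  -6.9  31.6  16.1  48.9 132. ]
45 [545.1 -19.5 545.2 -18.7  14.4   7.6  49.   48. ]
57 [ 548.6    1.5  548.5    1.5   39.8   39.1   60.9 1250. ]
block 0.74 [ 423. -403.   33.]
```

View pics/f.png

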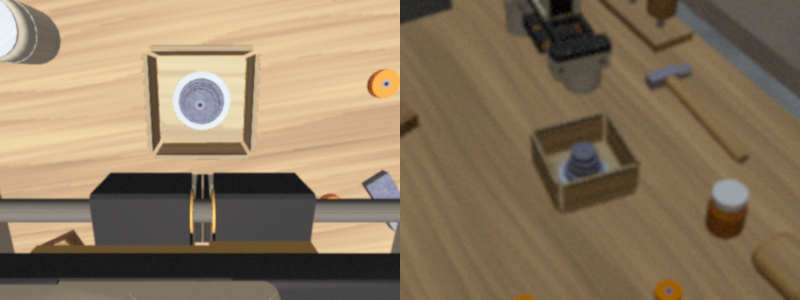

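All four sides are upright: the tops measure 62.5 to 69 mm from the centre and 70 mm high. The stack is centred at about (200,100) in the wrist half of the picture, and the block is in the bin.

```bash
python3 -c "
from workcell import robot
print(robot.finish_job())"
```

```text
the job is handed in; nothing more can be done
None
```

I handed the job in at about 63 s: the worn block is in the scrap bin, the four discs present (disc1 was absent) are stacked largest to smallest within about 2 mm of the plate's centre, and all four sides stand upright; no verdict came back.

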